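# Close a telescopic tripod leg on the bench cradle

## Robot

A 7-joint arm with a two-finger parallel gripper is mounted at the origin on a cart in front of the work surface, level with it; the furniture and walls round the work are solid. World frame = base frame: x ahead of the robot, y to its left, z up, the work surface at z = 0. Lengths are in m, angles in rad, forces in N, time in s.
With the tool pointing down it reaches from about 0.4 to 0.85 m from the base axis. Payload 10.4 kg.
Tool frame: the origin (TCP) lies on the centre line of the jaws, within the pads' length; the fingertips stand 22 mm ahead of it and the grasp point (between the pads) lies 3 mm ahead of it; z points along the fingers, y is the direction in which the jaws open and shut (so a half turn about z gives the same grasp; the last joint's range is limited). The gripper opens to 85 mm and grips with 20 to 120 N. Pads are 22 mm wide; open, the fingers measure 114 mm over their backs; the gripper's body (76 mm by 85 mm) begins 54 mm behind the grasp point. The pads swing forward as they close: fully open they stand 13 mm farther back than shut.
Start: joints at [1.255, 0.332, -0.065, 1.46, 0.022, 1.35, -0.088], TCP at [0.18, -0.598, 0.219] pointing down, gripper open.
Joint ranges: [-2.6, 2.6], [-0.5, 2.12], [-1.47, 1.34], [0.16, 2.42], [-1.27, 4.41], [0.06, 2.06], [-2.6, 2.6]. Speed limits (rad/s): [2.22, 2.22, 2.79, 2.79, 3.14, 3.14, 3.14].

## Interface

Orientations are given as a unit quaternion [x, y, z, w].
In Python, from workcell import manip gives the robot as it stands. The module is installed in compiled form; this text tells all that it offers.
- The arm moves only by the shell command python3 -m crank 'ROWS' [FORCE]. ROWS is JSON, a list of rows, each a list of 3 entries, a list of its own where there are three numbers: the opening, from -1 (shut) to 1 (fully open), then the shift along the tool's x, y, z normalised to -1 to 1, where 1 is 80 mm, then the turn, a rotation vector about the tool's x, y, z normalised to -1 to 1, where 1 is pi/4 rad. In form: [[jaw, [tx, ty, tz], [ax, ay, az]], ...]. A call has exactly 5 rows; each row shifts and turns the commanded pose from where the row before left it, along the tool's axes as they then stand; what a row does not reach is not made up. A row lasts 1/10 s, in which the tool goes at most 50 mm and 8.59 degrees, less where a joint would pass 70% of its speed; a pose out of reach is approached as far as the arm can. A call with a number of a shift or a turn outside -1 to 1 is refused whole. A call with a gripper value outside its range is refused whole. The fingers move at their own pace and stop on an object; FORCE is the grip in N (left out, the last holds). Time passes only in rows, so rows that do not move let the fingers close, or fill a call up. It gives the time, the measured TCP pose, the force and the opening at its end, in the units of the state.
- manip.get_obs(): the state, without advancing time (a new reading comes with each control period).
- manip.camera(name): name is "side" or "top" or "wrist"; returns the picture (480x640x3 uint8, blue, green, red); there is no depth.
- manip.camera_info(name): a dict with "K" (3x3 intrinsics, pixels), "k1" (the pictures are not rectified: a ray, as slopes to the right and down, at radius r is drawn at 1 + k1 r^2 times it, then the intrinsics apply), "camera_from_world" (4x4, takes a point from world to camera coordinates); the wrist camera has in their place "mount" (4x4, takes a point from camera to tool coordinates, whose origin is the TCP and whose axes are the flange's). Camera axes: x right, y down, z forward; pixel columns grow to the right and rows downward; lengths in m; the calibration is good to about 2 mm. A picture is of the moment at which its call begins: read the wrist's pose just before it. camera_info takes no time and is no camera call.
- manip.hand_in(): hands the job in, once; it reports no verdict.
The state is a dict: "clock": time; "joint_pos": joint angles; "joint_velocities": joint speeds; "tau": joint torques, N m; "position": TCP position; "ee_rot": TCP orientation; "ft_force": force on the tool from outside, world axes, zero at the start; "torque": the same for the moment, N m; "grip_width": opening from 0.0 (shut) to 1.0 (fully open).
Only numpy, scipy, OpenCV 4.12 (cv2) and the standard library are available. Lean on these libraries where they do the work, as an engineer would, in place of code of your own. Each camera call takes 0.05 s, during which the arm holds its last target.

## Task

Gently lay the pulled-out tripod leg across the two forked rests of the sloping cradle, its thick tube in both forks and its square head towards the end stop, and let go of it. Then push its rubber foot towards the stop until the leg is closed, first the thin section fully home, then the middle section fully home, without shoving the loosely standing cradle along the bench. Leave the closed leg lying in both forks and do not disturb the oil can, the roll of tape or the hammer.

Things in the scene. Friction and masses are not known exactly. Their poses are not given: they have to be found in the camera images.
- tripod_leg: Loose telescopic tripod leg, 0.36 to 0.55 kg, lying on the bench; origin at the middle of its thick outer tube, on the axis, 18 mm over the bench at first. x points along the leg to the foot, z up. Along x: black square head (36 mm, flat end) from -70 to -58 mm; bare aluminium tube, 28 mm thick, from -58 to +58 mm; black square collar (36 mm, 4 mm lever on top) to +76 mm; then the sections.
- foot_tip (a point): Tip of the domed black rubber foot (25 mm across), on the leg's axis, 105 mm from the leg's origin plus both joint values; x points out of the leg. When the head bears on the end stop, pushing the foot against x slides the thin section in first (resists with about 3 N), then the middle one (about 5.5 N); the force rises steeply when a section is home.
- thin_section (a joint): How far the thin section (16 mm rod, foot 14 mm long at its end) stands out of the middle one: 0 fully home, up to 0.036 m
- middle_section (a joint): How far the middle section (22 mm tube, with a black 30 mm square collar 14 mm long at its end) stands out of the thick tube: 0 fully home, up to 0.036 m
- cradle: Steel cradle, 1.4 kg, standing loose: it slides if pushed with more than 12 to 20 N. Origin under its base plate (210 x 90 mm, on rubber feet), x level, from the end stop to the open high end. The end stop is an upright plate, 44 mm wide, to 9 mm above the rest line. A leg pushed against it has its origin between x = -15 and +8 mm of rest_axis; where exactly is not reported: feel for it.
- rest_axis: Cradle's rest line: where the axis of the 28 mm tube lies when it rests in both forks; origin midway between them, 85 mm over the bench; x along the line, rising 12 degrees to the open end; z square to it. Forks at x = -36 and +36 mm, 8 mm thick, 60 mm across, 64 mm gap between for the fingers; rail 36 mm below the line. The tube fits with the leg's origin at x -17 to +17 mm.
- oil_can: bystander: brass pin oiler, 55 mm wide, 120 mm tall, origin under its centre; over it and the back of the bench hangs a lamp frame, underside 0.55 m over the bench top: keep the arm's wrist below it
- masking_tape: bystander: roll of masking tape lying flat, 101 mm wide, 24 mm tall, origin under its centre
- hammer: bystander: small hammer with a wooden handle, 232 mm long, lying, origin under its centre

How it is judged:
By the outcome, as a careful person would: the job done as asked, in the order asked, and still so for the second after the job is handed in, with the robot touching nothing.
It also fails if it takes over 48 s, if anything falls off the work surface, if the arm or the gripper's body presses on something with over 40 N, if the wrist force passes 120 N, or if a joint passes its speed limit or range.

## Working session

There is one attempt and no reset: what is moved stays moved. The work goes in short steps, Python scripts to look and compute and a shell command to move; the robot and the scene stay as the last step left them, time stands still between calls to the robot, and variables do not carry over. Pictures are saved under pics/ and viewed, and the job is handed in when it is done.

```bash
mkdir -p pics; ls; python3 - <<'E'
from workcell import manip
import cv2,numpy as np
np.set_printoptions(precision=4,suppress=True)
o=manip.get_obs(); print(o)
for n in("side","top","wrist"):
    cv2.imwrite(f"pics/{n}0.png",manip.camera(n)); print(n,manip.camera_info(n))
E
```

```text
pics
{'clock': 0.0, 'joint_pos': array([ 1.2554,  0.3329, -0.0647,  1.4609,  0.0216,  1.3499, -0.0885]), 'joint_velocities': array([-0.0008,  0.0003, -0.0007, -0.0005, -0.0013,  0.002 , -0.0014]), 'tau': array([ -0.0005, -62.5443,   0.049 , -39.1608,   0.0162,   0.0098,
         0.    ]), 'position': array([ 0.1803, -0.598 ,  0.2186]), 'ee_rot': array([ 0.9893,  0.1459, -0.0001, -0.0007]), 'ft_force': array([-0.7688, -0.113 ,  0.1111]), 'torque': array([ 0.0106, -0.0726, -0.0067]), 'grip_width': 0.9997246477071133}
side {'K': array([[595.2929,   0.    , 313.2658],
       [  0.    , 595.2929, 241.9831],
       [  0.    ,   0.    ,   1.    ]]), 'k1': -0.12409301941060691, 'camera_from_world': array([[ 0.9999, -0.0161, -0.0031, -0.6241],
       [-0.0125, -0.6208, -0.7839,  0.0336],
       [ 0.0107,  0.7838, -0.6209,  1.459 ],
       [ 0.    ,  0.    ,  0.    ,  1.    ]])}
top {'K': array([[620.8093,   0.    , 330.1278],
       [  0.    , 620.8093, 236.5706],
       [  0.    ,   0.    ,   1.    ]]), 'k1': -0.12960312733768917, 'camera_from_world': array([[ 0.0116, -0.9999,  0.0057, -0.0492],
       [-0.9939, -0.0122, -0.1099,  0.6233],
       [ 0.11  , -0.0044, -0.9939,  1.6026],
       [ 0.    ,  0.    ,  0.    ,  1.    ]])}
wrist {'K': array([[410.5975,   0.    , 323.7524],
       [  0.    , 410.5975, 236.1963],
       [  0.    ,   0.    ,   1.    ]]), 'k1': -0.03530651225808674, 'mount': array([[ 0.0008, -0.9456, -0.3254,  0.0837],
       [ 1.    ,  0.0008,  0.0002,  0.0004],
       [ 0.0001, -0.3254,  0.9456, -0.1546],
       [ 0.    ,  0.    ,  0.    ,  1.    ]])}
```

View pics/side0.png

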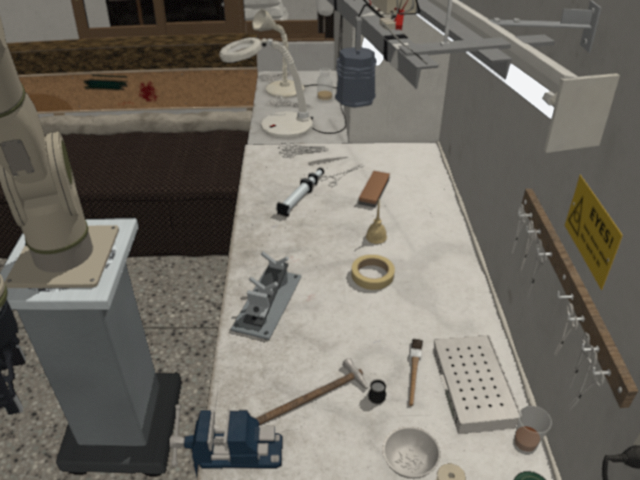

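View pics/top0.png

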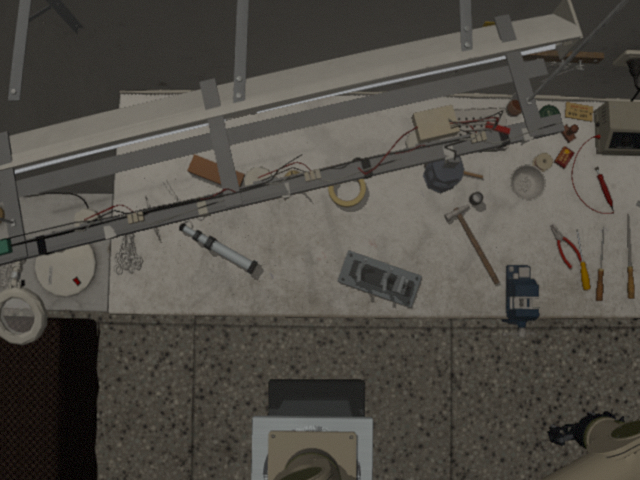

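The top view shows the leg from its head (255,268) to its foot (183,228), and the cradle around (380,280). I'll zoom in for measurements.

```bash
cat > h.py <<'E'
from workcell import manip
import cv2,numpy as np
from scipy.spatial.transform import Rotation as R
np.set_printoptions(precision=4,suppress=True)
def cam(n,o=None):
    i=manip.camera_info(n)
    if n=="wrist":
        T=np.eye(4);T[:3,:3]=R.from_quat(o["ee_rot"]).as_matrix();T[:3,3]=o["position"]
        M=np.linalg.inv(T@i["mount"])
    else: M=i["camera_from_world"]
    return np.array(i["K"]),i["k1"],np.array(M)
def proj(c,p):
    K,k,M=c;q=M[:3,:3]@np.asarray(p,float)+M[:3,3];s=q[:2]/q[2];s=s*(1+k*(s@s));return (K@np.r_[s,1])[:2]
def ray(c,px):
    K,k,M=c
    d=(np.array(px,float)-K[:2,2])/np.array([K[0,0],K[1,1]]);s=d.copy()
    for _ in range(20): s=d/(1+k*(s@s))
    o=-M[:3,:3].T@M[:3,3];return o,M[:3,:3].T@np.r_[s,1]
def onz(c,px,z):
    o,d=ray(c,px);return o+d*(z-o[2])/d[2]
def tri(c1,p1,c2,p2):
    o1,d1=ray(c1,p1);o2,d2=ray(c2,p2)
    A=np.c_[d1,-d2];t=np.linalg.lstsq(A,o2-o1,rcond=None)[0]
    a=o1+t[0]*d1;b=o2+t[1]*d2;return (a+b)/2,np.linalg.norm(a-b)
def crop(img,x0,y0,x1,y1,s,f):
    cv2.imwrite(f,cv2.resize(img[y0:y1,x0:x1],None,fx=s,fy=s,interpolation=cv2.INTER_CUBIC))
E
python3 - <<'E'
import cv2
from h import *
t=cv2.imread("pics/top0.png");s=cv2.imread("pics/side0.png")
crop(t,170,210,270,285,8,"pics/a.png");crop(t,330,240,430,315,8,"pics/b.png")
crop(s,230,250,310,340,6,"pics/c.png");crop(s,270,160,340,220,8,"pics/d.png")
E
```

```text
(no output)
```

View pics/a.png

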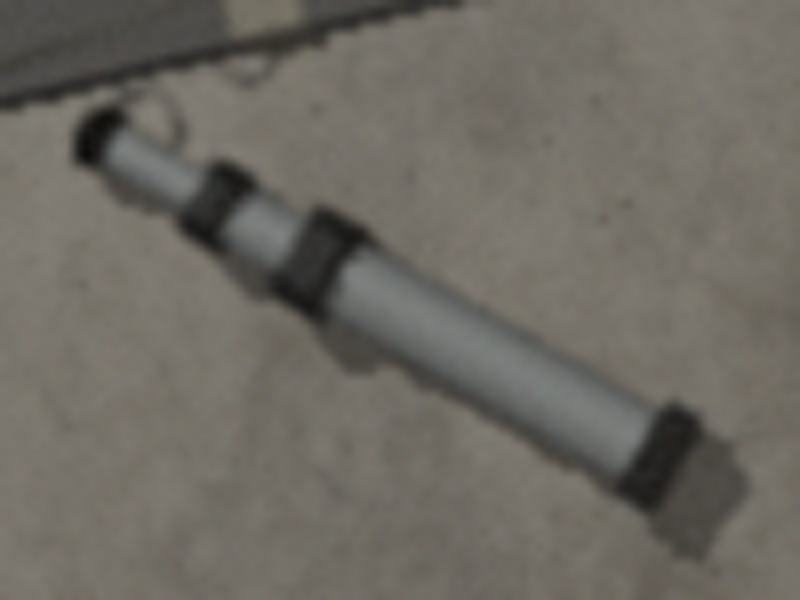

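View pics/b.png

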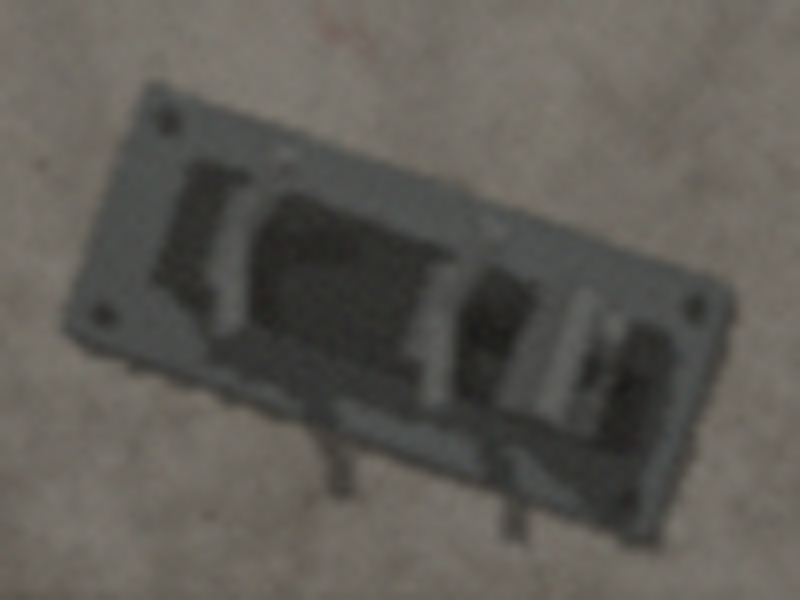

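View pics/c.png

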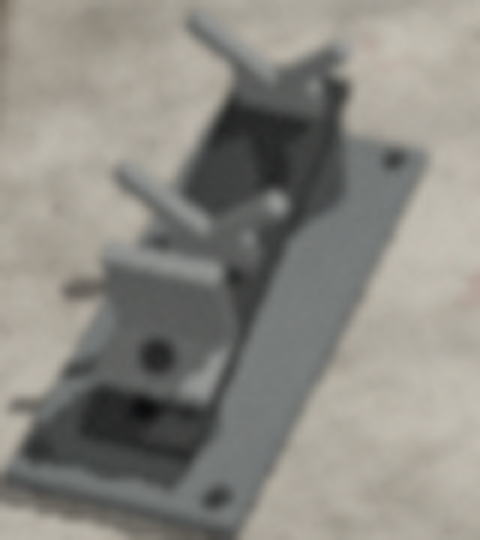

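View pics/d.png

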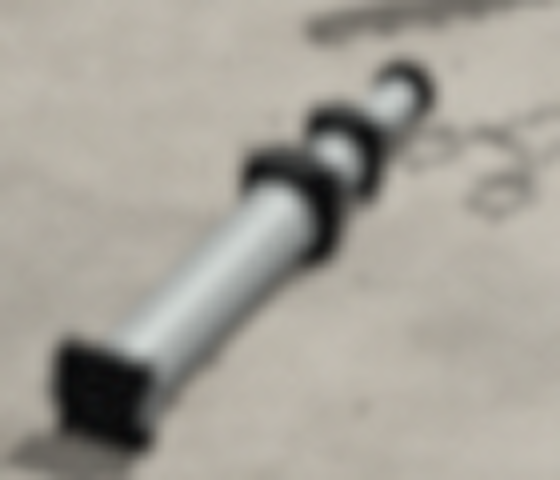

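```bash
cat > px.py <<'E'
E
true
python3 - <<'E'
from h import *
c=cam("top");s=cam("side")
A=lambda x,y:(170+x/8,210+y/8);B=lambda x,y:(330+x/8,240+y/8);C=lambda x,y:(230+x/6,250+y/6);D=lambda x,y:(270+x/8,160+y/8)
print("cam",ray(c,(0,0))[0],ray(s,(0,0))[0])
f=onz(c,A(82,137),.018);h=onz(c,A(678,463),.036)
print("foot",f,"head",h,np.linalg.norm((f-h)[:2]))
print("collar edge/tube",onz(c,A(338,265),.03),onz(c,A(640,440),.03))
print("tri foot..", [onz(s,D(105,395),.018)])
for z in(.008,.014):
  P=[onz(c,B(*q),z)for q in((150,85),(735,285),(655,545),(68,332))]
  print(np.array(P),np.mean(P,0),[np.linalg.norm(P[i]-P[i-1]) for i in range(4)])
  P=np.array(P);d=P[0]+P[3]-P[1]-P[2];print(np.degrees(np.arctan2(d[1],d[0])), onz(s,C(425,155),z),onz(s,C(232,537),z))
E
```

```text
cam [ 0.4438 -0.0346  1.6617] [ 0.6089 -1.1327  0.9303]
foot [0.6463 0.3609 0.018 ] head [0.5386 0.1551 0.036 ] 0.23228589444369044
collar edge/tube [0.6031 0.2705 0.03  ] [0.5464 0.1685 0.03  ]
tri foot.. [array([0.5468, 0.1598, 0.018 ])]
[[ 0.5896 -0.0921  0.008 ]
 [ 0.5248 -0.2883  0.008 ]
 [ 0.4381 -0.2614  0.008 ]
 [ 0.5068 -0.0655  0.008 ]] [ 0.5148 -0.1768  0.008 ] [np.float64(0.08695196095309446), np.float64(0.20660698649643083), np.float64(0.09078994982126552), np.float64(0.20759586461938306)]
71.18965679358415 [ 0.5938 -0.0949  0.008 ] [ 0.527  -0.2925  0.008 ]
[[ 0.5891 -0.0919  0.014 ]
 [ 0.5245 -0.2874  0.014 ]
 [ 0.4381 -0.2606  0.014 ]
 [ 0.5066 -0.0654  0.014 ]] [ 0.5146 -0.1763  0.014 ] [np.float64(0.08663647653200092), np.float64(0.20585736239578678), np.float64(0.09046054017430062), np.float64(0.20684265261067197)]
71.18965679358415 [ 0.5938 -0.1017  0.014 ] [ 0.5275 -0.298   0.014 ]
```

```bash
cat >> h.py <<'E'
def tgtR(yaw,pitch=0):
    # tool x along heading yaw (deg), raised by pitch (deg); z down; y = z cross x
    y,p=np.radians(yaw),np.radians(pitch)
    x=np.array([np.cos(y)*np.cos(p),np.sin(y)*np.cos(p),np.sin(p)])
    yy=np.array([np.sin(y),-np.cos(y),0]);z=np.cross(x,yy)
    return R.from_matrix(np.c_[x,yy,z])
def plan(pos,Rt,n,start=None):
    o=manip.get_obs()
    p,r=(o["position"],R.from_quat(o["ee_rot"])) if start is None else start
    rv=(r.inv()*Rt).as_rotvec();
    for i in range(n):
        a=r*R.from_rotvec(rv*i/n); 
        d=a.inv().apply((np.array(pos)-p)/n)/.08; w=rv/n/(np.pi/4)
        print(i,d.round(3),w.round(3),"mm",round(np.linalg.norm(pos-p)/n*1e3,1),"deg",round(np.degrees(np.linalg.norm(rv))/n,2))
def st():
    o=manip.get_obs();r=R.from_quat(o["ee_rot"]).as_matrix()
    print("t",round(o["clock"],2),"p",o["position"],"F",o["ft_force"].round(2),"M",o["torque"].round(2),"g",round(o["grip_width"],3),"yaw",np.degrees(np.arctan2(r[1,0],r[0,0])).round(2),"pitch",np.degrees(np.arcsin(r[2,0])).round(2),"roll",np.degrees(np.arcsin(r[2,1])).round(2));return o
E
python3 - <<'E'
from h import *
st();plan(np.array([.5,-.19,.25]),tgtR(71.2),15)
E
```

```text
t 0.15 p [ 0.1803 -0.5981  0.2188] F [ 0.56 -0.24 -0.57] M [ 0.   -0.04  0.01] g 1.001 yaw 16.78 pitch -0.0 roll -0.06
0 [ 0.353 -0.249 -0.026] [-0.    -0.    -0.081] mm 34.6 deg 3.63
1 [ 0.368 -0.226 -0.026] [-0.    -0.    -0.081] mm 34.6 deg 3.63
2 [ 0.382 -0.202 -0.026] [-0.    -0.    -0.081] mm 34.6 deg 3.63
3 [ 0.394 -0.178 -0.026] [-0.    -0.    -0.081] mm 34.6 deg 3.63
4 [ 0.404 -0.152 -0.026] [-0.    -0.    -0.081] mm 34.6 deg 3.63
5 [ 0.413 -0.126 -0.026] [-0.    -0.    -0.081] mm 34.6 deg 3.63
6 [ 0.42  -0.1   -0.026] [-0.    -0.    -0.081] mm 34.6 deg 3.63
7 [ 0.426 -0.073 -0.026] [-0.    -0.    -0.081] mm 34.6 deg 3.63
8 [ 0.43  -0.046 -0.026] [-0.    -0.    -0.081] mm 34.6 deg 3.63
9 [ 0.432 -0.019 -0.026] [-0.    -0.    -0.081] mm 34.6 deg 3.63
10 [ 0.432  0.009 -0.026] [-0.    -0.    -0.081] mm 34.6 deg 3.63
11 [ 0.431  0.036 -0.026] [-0.    -0.    -0.081] mm 34.6 deg 3.63
12 [ 0.427  0.063 -0.026] [-0.    -0.    -0.081] mm 34.6 deg 3.63
13 [ 0.423  0.09  -0.026] [-0.    -0.    -0.081] mm 34.6 deg 3.63
14 [ 0.416  0.117 -0.026] [-0.    -0.    -0.081] mm 34.6 deg 3.63
```

```bash
python3 -m crank '[[1,[0.353,-0.249,-0.026],[0,0,-0.081]],[1,[0.368,-0.226,-0.026],[0,0,-0.081]],[1,[0.382,-0.202,-0.026],[0,0,-0.081]],[1,[0.394,-0.178,-0.026],[0,0,-0.081]],[1,[0.404,-0.152,-0.026],[0,0,-0.081]]]'
python3 -m crank '[[1,[0.413,-0.126,-0.026],[0,0,-0.081]],[1,[0.42,-0.1,-0.026],[0,0,-0.081]],[1,[0.426,-0.073,-0.026],[0,0,-0.081]],[1,[0.43,-0.046,-0.026],[0,0,-0.081]],[1,[0.432,-0.019,-0.026],[0,0,-0.081]]]'
python3 -m crank '[[1,[0.432,0.009,-0.026],[0,0,-0.081]],[1,[0.431,0.036,-0.026],[0,0,-0.081]],[1,[0.427,0.063,-0.026],[0,0,-0.081]],[1,[0.423,0.09,-0.026],[0,0,-0.081]],[1,[0.416,0.117,-0.026],[0,0,-0.081]]]'
python3 - <<'E'
from h import *
o=st();cv2.imwrite("pics/w1.png",manip.camera("wrist"))
import pickle;pickle.dump(o,open("o1.pkl","wb"))
E
```

```text
clock: 0.65
position: [0.2875, -0.461, 0.2297]
ee_rot: [0.953, 0.302, -0.0, -0.0]
ft_force: [0.5, 0.5, -0.1]
grip_width: 1.004
clock: 1.15
position: [0.3938, -0.3247, 0.2402]
ee_rot: [0.893, 0.449, -0.0, -0.0]
ft_force: [0.6, -0.8, -0.1]
grip_width: 0.998
clock: 1.65
position: [0.5, -0.1885, 0.2506]
ee_rot: [0.811, 0.585, -0.0, 0.0]
ft_force: [-0.3, -1.2, 0.4]
grip_width: 1.0
t 1.65 p [ 0.5    -0.1885  0.2506] F [-0.29 -1.18  0.41] M [-0.04 -0.06 -0.01] g 1.0 yaw 71.59 pitch -0.01 roll -0.0
```

View pics/w1.png

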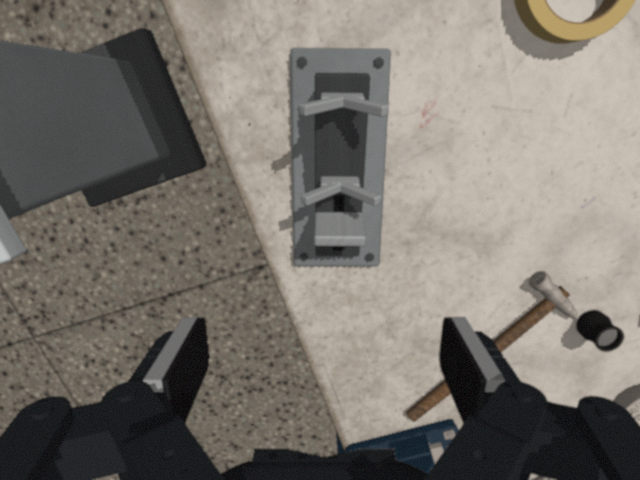

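```bash
python3 - <<'E'
from h import *
w=cv2.imread("pics/w1.png");crop(w,275,35,405,275,2.45*1.0,"pics/e.png")
crop(w,280,40,400,130,6.5,"pics/e1.png");crop(w,280,165,400,275,5.4,"pics/e2.png")
import pickle;o=pickle.load(open("o1.pkl","rb"));c=cam("wrist",o)
for z in(.006,.01):
  P=np.array([onz(c,q,z)for q in((291,49),(391,49),(380,266),(294,266))])
  print(P,P.mean(0),[np.linalg.norm(P[i]-P[i-1]) for i in range(4)]);d=P[0]+P[1]-P[2]-P[3];print(np.degrees(np.arctan2(d[1],d[0])))
E
```

```text
[[ 0.511  -0.0623  0.006 ]
 [ 0.596  -0.0904  0.006 ]
 [ 0.5289 -0.2899  0.006 ]
 [ 0.4427 -0.2613  0.006 ]] [ 0.5196 -0.176   0.006 ] [np.float64(0.2103923893994381), np.float64(0.08950845967781304), np.float64(0.21050592092084197), np.float64(0.09075488929688405)]
71.24116234314901
[[ 0.5111 -0.0628  0.01  ]
 [ 0.5953 -0.0906  0.01  ]
 [ 0.5288 -0.2881  0.01  ]
 [ 0.4436 -0.2598  0.01  ]] [ 0.5197 -0.1753  0.01  ] [np.float64(0.20828426846248088), np.float64(0.08861158950860101), np.float64(0.20839666240387072), np.float64(0.0898455299669001)]
71.24116234314901
```

View pics/e1.png

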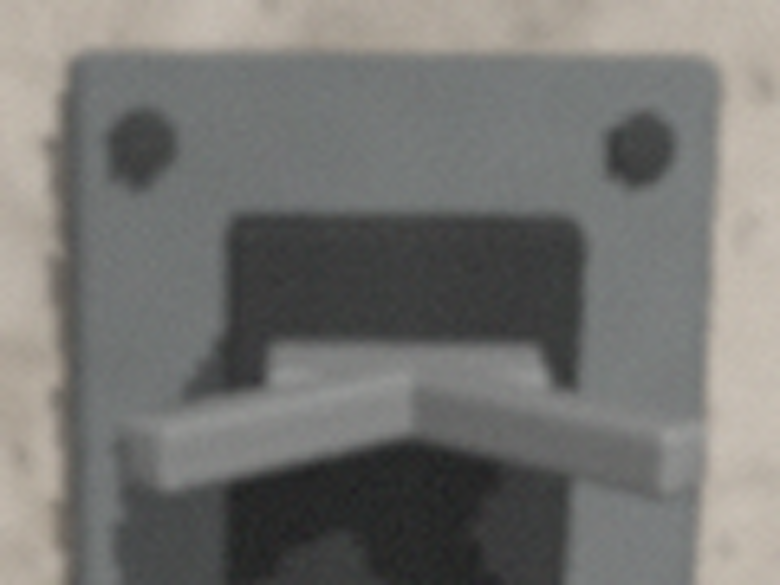

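View pics/e2.png

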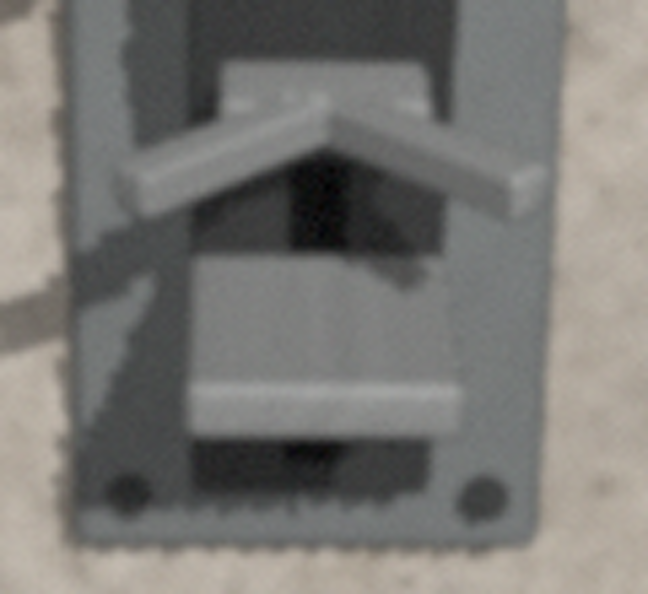

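```bash
python3 - <<'E'
from h import *
import pickle;o=pickle.load(open("o1.pkl","rb"));c=cam("wrist",o);s=cam("side");t=cam("top")
C=lambda x,y:(230+x/6,250+y/6);B=lambda x,y:(330+x/8,240+y/8)
E1=lambda x,y:(280+x/6.5,40+y/6.5);E2=lambda x,y:(280+x/5.4,165+y/5.4)
yw=np.radians(71.24);ux=np.array([np.cos(yw),np.sin(yw),0]);uy=np.array([-ux[1],ux[0],0]);c0=np.array([.5196,-.176,0])
loc=lambda p:np.array([(p-c0)@ux,(p-c0)@uy,p[2]])
pr=lambda n,p:print(n,p,loc(p))
for z in(.07,.075,.08):pr("hi V mid",onz(c,E1(412,400),z))
for z in(.055,.06,.065):pr("lo V mid",onz(c,E2(330,122),z))
# tips of arms: hi left front top, right
for n,a,b in(("hi V",E1(412,432),C(265,82)),("lo V",E2(330,150),C(205,235)),("hi left tip",E1(155,430),C(195,15)),("hi right tip",E1(680,440),C(345,45)),("lo left tip",E2(130,180),C(120,170)),("lo right tip",E2(525,190),C(283,198)),("stop topL",E2(190,385),C(108,250)),("stop topR",E2(460,385),C(222,270))):
  p,e=tri(c,a,s,b);pr(n,p);print(e)
E
```

```text
hi V mid [ 0.5394 -0.1183  0.07  ] [ 0.0609 -0.0002  0.07  ]
hi V mid [ 0.5392 -0.1182  0.075 ] [0.061 0.    0.075]
hi V mid [ 0.539  -0.1181  0.08  ] [0.0611 0.0003 0.08  ]
lo V mid [ 0.5166 -0.1861  0.055 ] [-0.0105 -0.0004  0.055 ]
lo V mid [ 0.5168 -0.185   0.06  ] [-0.0094 -0.0002  0.06  ]
lo V mid [ 0.5169 -0.1839  0.065 ] [-0.0083  0.      0.065 ]
hi V [ 0.5368 -0.122   0.0695] [0.0566 0.0011 0.0695]
0.0029802943313539465
lo V [ 0.5154 -0.1903  0.0557] [-0.0149 -0.0006  0.0557]
0.00023376579687346328
hi left tip [ 0.5102 -0.1117  0.0935] [0.0578 0.0296 0.0935]
0.00010997475427309272
hi right tip [ 0.5658 -0.1311  0.0943] [ 0.0574 -0.0293  0.0943]
0.0003821376146733908
lo left tip [ 0.4859 -0.18    0.0782] [-0.0146  0.0307  0.0782]
3.932127999965678e-05
lo right tip [ 0.5434 -0.1993  0.0812] [-0.0144 -0.0301  0.0812]
0.002858300108922456
stop topL [ 0.4834 -0.2157  0.0726] [-0.0492  0.0215  0.0726]
0.00035367859904843386
stop topR [ 0.5241 -0.2285  0.0744] [-0.0483 -0.0211  0.0744]
0.00036615929640071665
```

```bash
python3 - <<'E'
from h import *
st();plan(np.array([.573,.215,.20]),tgtR(62.4),10)
E
```

```text
t 1.7 p [ 0.5031 -0.1825  0.251 ] F [ 1.06  5.61 -0.03] M [0.33 0.   0.01] g 0.997 yaw 72.21 pitch 0.15 roll 0.07
0 [ 0.5   -0.069  0.065] [ 0.    -0.     0.022] mm 40.7 deg 0.98
1 [ 0.498 -0.077  0.065] [ 0.    -0.     0.022] mm 40.7 deg 0.98
2 [ 0.497 -0.086  0.065] [ 0.    -0.     0.022] mm 40.7 deg 0.98
3 [ 0.495 -0.094  0.065] [ 0.    -0.     0.022] mm 40.7 deg 0.98
4 [ 0.494 -0.103  0.064] [ 0.    -0.     0.022] mm 40.7 deg 0.98
5 [ 0.492 -0.111  0.064] [ 0.    -0.     0.022] mm 40.7 deg 0.98
6 [ 0.49  -0.12   0.064] [ 0.    -0.     0.022] mm 40.7 deg 0.98
7 [ 0.488 -0.128  0.064] [ 0.    -0.     0.022] mm 40.7 deg 0.98
8 [ 0.486 -0.136  0.064] [ 0.    -0.     0.022] mm 40.7 deg 0.98
9 [ 0.483 -0.145  0.064] [ 0.    -0.     0.022] mm 40.7 deg 0.98
```

```bash
python3 -m crank '[[1,[0.505,-0.07,0.065],[0,0,0.022]],[1,[0.505,-0.079,0.065],[0,0,0.022]],[1,[0.505,-0.087,0.065],[0,0,0.022]],[1,[0.505,-0.096,0.065],[0,0,0.022]],[1,[0.505,-0.104,0.064],[0,0,0.022]]]'
python3 -m crank '[[1,[0.503,-0.112,0.064],[0,0,0.022]],[1,[0.503,-0.12,0.064],[0,0,0.022]],[1,[0.5,-0.13,0.064],[0,0,0.022]],[1,[0.5,-0.138,0.064],[0,0,0.022]],[1,[0.49,-0.147,0.064],[0,0,0.022]]]'
python3 -m crank '[[1,[0,0,0],[0,0,0]],[1,[0,0,0],[0,0,0]],[1,[0,0,0],[0,0,0]],[1,[0,0,0],[0,0,0]],[1,[0,0,0],[0,0,0]]]'
python3 - <<'E'
from h import *
o=st();w=manip.camera("wrist");cv2.imwrite("pics/w2.png",w)
import pickle;pickle.dump(o,open("o2.pkl","wb"));st()
E
```

```text
clock: 2.2
position: [0.5375, 0.0131, 0.2244]
ee_rot: [0.837, 0.548, -0.0, 0.0]
ft_force: [1.4, -0.7, 0.8]
grip_width: 1.001
clock: 2.7
position: [0.5769, 0.2156, 0.1986]
ee_rot: [0.86, 0.511, -0.0, 0.0]
ft_force: [0.3, 0.4, 0.4]
grip_width: 0.996
clock: 3.2
position: [0.5771, 0.2132, 0.1993]
ee_rot: [0.86, 0.511, 0.0, 0.0]
ft_force: [0.5, 0.5, -0.2]
grip_width: 1.001
t 3.2 p [0.5771 0.2132 0.1993] F [ 0.55  0.52 -0.19] M [ 0.   -0.01  0.04] g 1.001 yaw 61.45 pitch -0.01 roll 0.04
t 3.25 p [0.5771 0.2134 0.1993] F [ 0.73 -0.53  0.14] M [-0.01  0.    0.03] g 0.996 yaw 61.46 pitch -0.01 roll 0.04
```

View pics/w2.png

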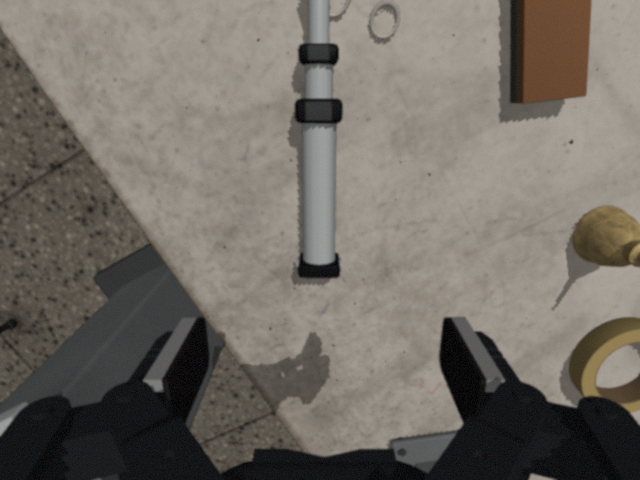

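```bash
python3 - <<'E'
from h import *
import pickle;o=pickle.load(open("o2.pkl","rb"));c=cam("wrist",o)
w=cv2.imread("pics/w2.png")
for y in(135,150,170,190,210,230,250):
  g=w[y,285:360].astype(int).sum(1);d=np.abs(np.diff(g));print(y,[(285+i,d[i]) for i in np.argsort(d)[-4:]])
a=onz(c,(320,124),.03);b=onz(c,(319.8,258),.03);print(a,b,np.linalg.norm(a-b));d=a-b;print(np.degrees(np.arctan2(d[1],d[0])),(a+b)/2)
print(onz(c,(319.5,276),.03),onz(c,(318,45),.03),onz(c,(319,55),.03))
E
```

```text
135 [(np.int64(336), np.int64(35)), (np.int64(302), np.int64(36)), (np.int64(289), np.int64(54)), (np.int64(288), np.int64(62))]
150 [(np.int64(332), np.int64(30)), (np.int64(335), np.int64(35)), (np.int64(296), np.int64(51)), (np.int64(295), np.int64(53))]
170 [(np.int64(336), np.int64(38)), (np.int64(298), np.int64(41)), (np.int64(335), np.int64(41)), (np.int64(297), np.int64(57))]
190 [(np.int64(335), np.int64(35)), (np.int64(304), np.int64(35)), (np.int64(297), np.int64(53)), (np.int64(296), np.int64(69))]
210 [(np.int64(335), np.int64(38)), (np.int64(297), np.int64(46)), (np.int64(299), np.int64(51)), (np.int64(298), np.int64(71))]
230 [(np.int64(335), np.int64(34)), (np.int64(304), np.int64(38)), (np.int64(297), np.int64(57)), (np.int64(298), np.int64(67))]
250 [(np.int64(335), np.int64(32)), (np.int64(298), np.int64(45)), (np.int64(334), np.int64(54)), (np.int64(297), np.int64(61))]
[0.6047 0.2695 0.03  ] [0.5517 0.1728 0.03  ] 0.11030230402887616
61.24356977862192 [0.5782 0.2212 0.03  ]
[0.5434 0.1582 0.03  ] [0.6302 0.3191 0.03  ] [0.6276 0.3128 0.03  ]
```

```bash
python3 -m crank '[[1,[0.105,-0.034,0.4],[0,0,0]],[1,[0,0,0.5],[0,0,0]],[1,[0,0,0.5],[0,0,0]],[1,[0,0,0.45],[0,0,0]],[1,[0,0,0.18],[0,0,0]]]'
python3 -m crank '[[1,[0,0,0.135],[0,0,0]],[1,[0,0,0],[0,0,0]],[1,[0,0,0],[0,0,0]],[-1,[0,0,0],[0,0,0]],[-1,[0,0,0],[0,0,0]]]' 60
python3 -m crank '[[-1,[0,0,0],[0,0,0]],[-1,[0,0,0],[0,0,0]],[-1,[0,0,0],[0,0,0]],[-1,[0,0,0],[0,0,0]],[-1,[0,0,0],[0,0,0]]]' 60
```

```text
clock: 3.75
position: [0.5767, 0.2216, 0.0333]
ee_rot: [0.859, 0.511, -0.002, -0.0]
ft_force: [-0.5, -0.5, -0.2]
grip_width: 1.0
clock: 4.25
position: [0.5791, 0.2233, 0.0271]
ee_rot: [0.859, 0.512, 0.001, 0.0]
ft_force: [-0.4, -0.7, -0.4]
grip_width: 0.691
clock: 4.75
position: [0.5784, 0.2231, 0.0259]
ee_rot: [0.859, 0.512, -0.0, 0.0]
ft_force: [0.3, 0.8, 0.5]
grip_width: 0.004
```

```bash
python3 - <<'E'
from h import *
o=st();w=manip.camera("wrist");cv2.imwrite("pics/w3.png",w)
E
```

```text
t 4.75 p [0.5784 0.2231 0.0259] F [0.34 0.77 0.46] M [-0.02  0.04 -0.  ] g 0.004 yaw 61.55 pitch -0.0 roll 0.0
```

View pics/w3.png

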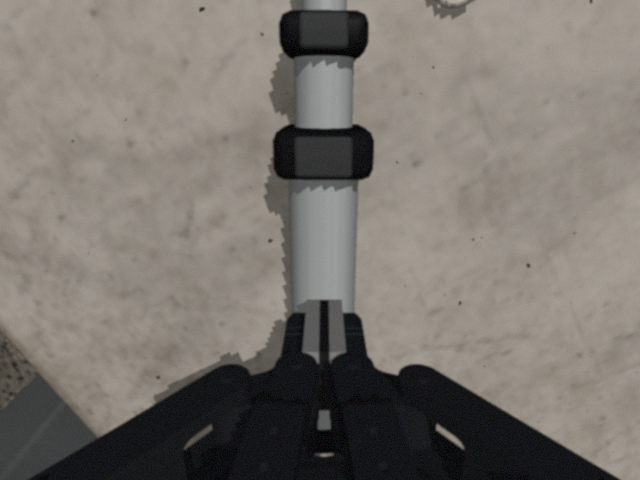

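```bash
python3 - <<'E'
from h import *
i=manip.camera_info("wrist");M=np.linalg.inv(i["mount"]);c=(i["K"],i["k1"],M)
for z in(-.06,-.04,-.02,0,.01,.022):print(z,[proj(c,(x,0.0097,z)).round(1) for x in(0,.011)])
c2=cam("wrist",manip.get_obs());print(proj(c2,[.579,.223,.032]))
t=manip.camera("top");cv2.imwrite("pics/t3.png",t);s=manip.camera("side");cv2.imwrite("pics/s3.png",s)
crop(s,250,100,370,230,4,"pics/s3c.png");crop(t,170,200,290,290,6,"pics/t3c.png")
E
```

```text
-0.06 [array([357.1, 404.7]), array([358.3, 372.7])]
-0.04 [array([352.5, 361.9]), array([353.4, 333.2])]
-0.02 [array([349.1, 329.4]), array([349.7, 303.4])]
0 [array([346.3, 303.9]), array([346.8, 280.2])]
0.01 [array([345.2, 293.1]), array([345.6, 270.5])]
0.022 [array([343.9, 281.6]), array([344.3, 260. ])]
[324.8706 310.7116]
```

View pics/s3c.png

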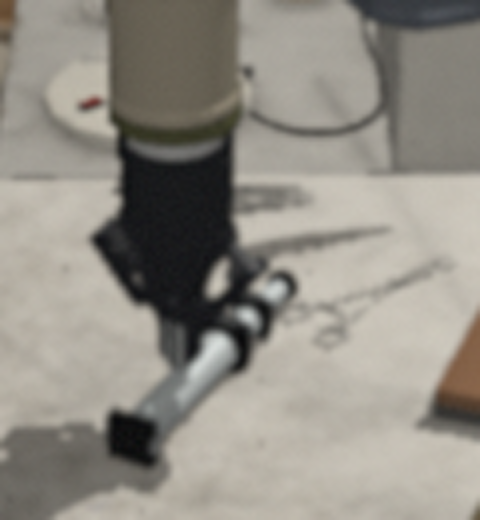

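```bash
python3 - <<'E'
from h import *
s=cam("side")
for z in (0,.004,.02,.03,.05,.07,.1):print(z,(proj(s,(.5784,.2231,z))-[250,100])*4)
t=cam("top")
for z in (0,.03,.1):print(z,(proj(t,(.5784,.2231,z))-[170,200])*6)
E
```

```text
0 [181.3822 405.2475]
0.004 [181.2578 400.4504]
0.02 [180.7572 381.121 ]
0.03 [180.442  368.9246]
0.05 [179.8058 344.2616]
0.07 [179.1621 319.2334]
0.1 [178.1823 280.9934]
0 [368.8051 321.432 ]
0.03 [358.4629 315.7961]
0.1 [332.8161 301.815 ]
```

View pics/t3c.png

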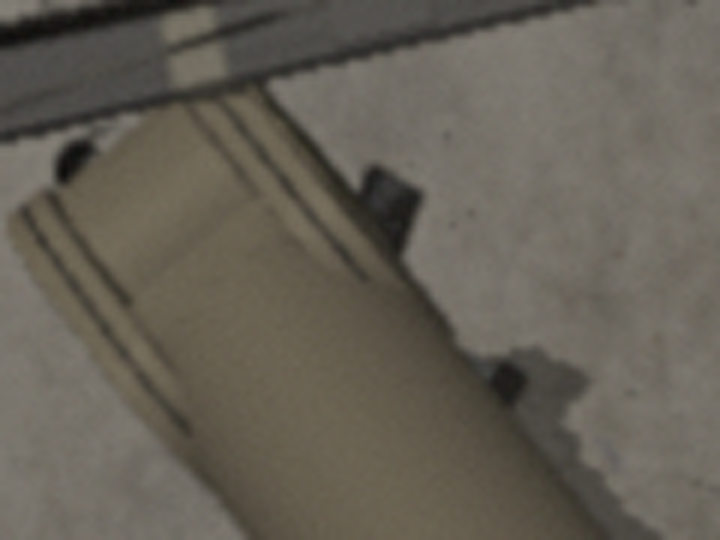

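```bash
python3 - <<'E'
from h import *
i=manip.camera_info("wrist");M=np.linalg.inv(i["mount"]);c=(i["K"],i["k1"],M)
for z in(-.06,-.04,-.03,-.02,-.01,0,.009,.022):print(z,[proj(c,(x,0.0425,z)).round(1) for x in(-.011,0,.011)])
print(M)
w=cv2.imread("pics/w3.png");crop(w,230,270,430,420,4,"pics/w3c.png")
E
```

```text
-0.06 [array([466.5, 433.8]), array([471.2, 404. ]), array([476.2, 372.2])]
-0.04 [array([447.7, 388.6]), array([451.1, 361.6]), array([454.8, 332.9])]
-0.03 [array([440. , 370.2]), array([443. , 344.4]), array([446.2, 317.2])]
-0.02 [array([433.1, 353.9]), array([435.8, 329.3]), array([438.6, 303.3])]
-0.01 [array([427.1, 339.5]), array([429.4, 315.8]), array([431.9, 291.1])]
0 [array([421.6, 326.5]), array([423.7, 303.9]), array([425.9, 280.2])]
0.009 [array([417.2, 315.9]), array([419.1, 294.1]), array([421.1, 271.4])]
0.022 [array([411.4, 302.3]), array([413.1, 281.6]), array([414.8, 260.1])]
[[ 0.0008  1.      0.0002 -0.0002]
 [-0.9456  0.0009 -0.3253  0.0286]
 [-0.3253  0.0001  0.9456  0.1733]
 [ 0.      0.      0.      1.    ]]
```

View pics/w3c.png

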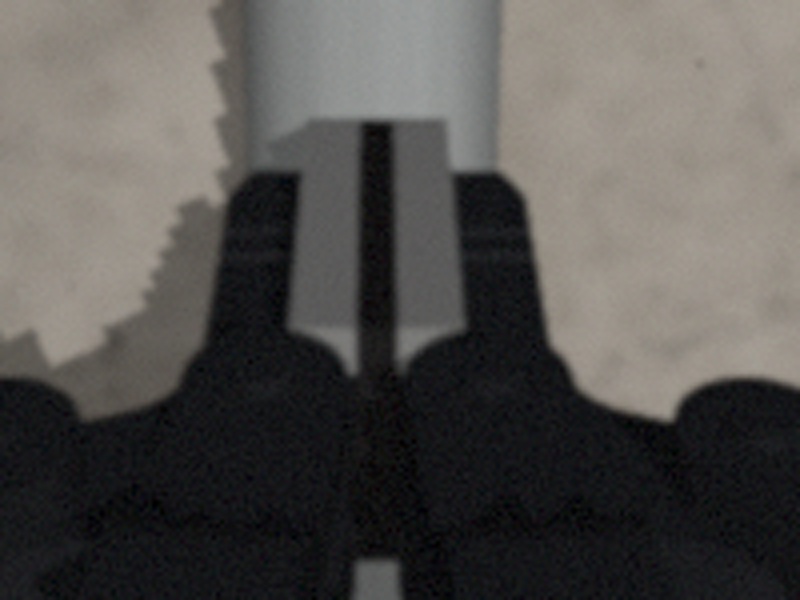

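```bash
python3 -m crank '[[1,[0,0,0],[0,0,0]],[1,[0,0,0],[0,0,0]],[1,[0,0,0],[0,0,0]],[1,[0,0,0],[0,0,0]],[1,[0,0,0],[0,0,0]]]' 60
python3 -m crank '[[1,[0,0,0],[0,0,0]],[1,[0,0,0.05],[0,0,0]],[1,[0,0,0.06],[0,0,0]],[1,[0,0,0.06],[0,0,0]],[1,[0,0,0],[0,0,0]]]' 60
python3 - <<'E'
from h import *
o=st();w=manip.camera("wrist");cv2.imwrite("pics/w4.png",w)
s=manip.camera("side");crop(s,250,120,350,220,6,"pics/s4c.png")
E
```

```text
clock: 5.4
position: [0.5784, 0.2231, 0.0259]
ee_rot: [0.859, 0.512, -0.0, 0.0]
ft_force: [0.4, 0.1, 0.5]
grip_width: 0.848
clock: 5.9
position: [0.5778, 0.2228, 0.0112]
ee_rot: [0.859, 0.512, -0.001, -0.0]
ft_force: [-0.4, -0.8, 0.0]
grip_width: 1.001
t 5.9 p [0.5778 0.2228 0.0112] F [-0.42 -0.85  0.01] M [ 0.   -0.01 -0.02] g 1.001 yaw 61.55 pitch -0.07 roll -0.05
```

View pics/w4.png

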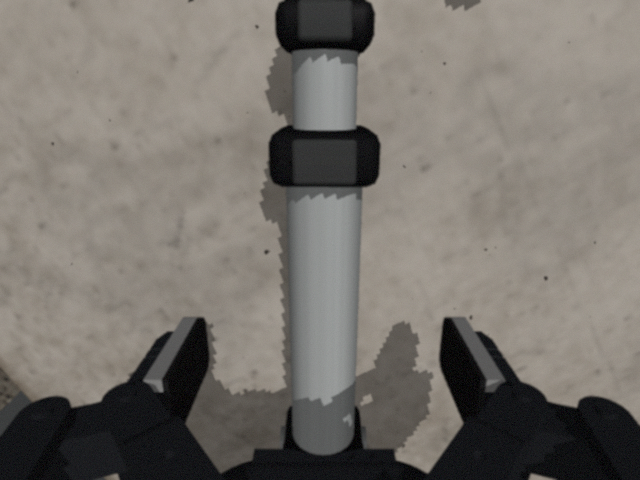

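View pics/s4c.png

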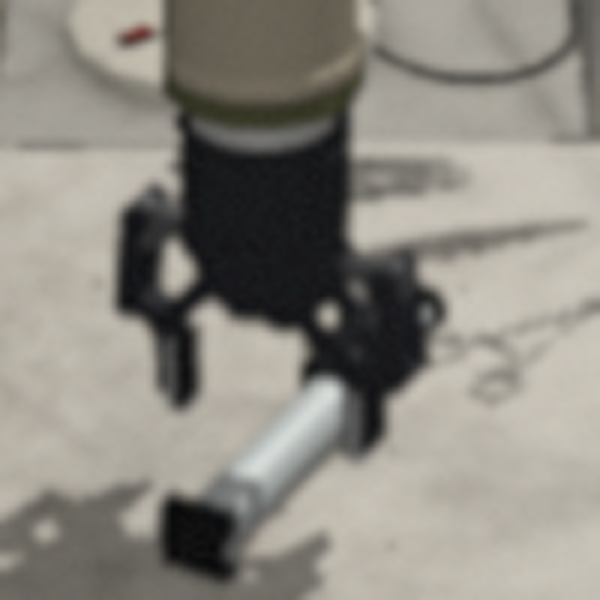

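```bash
python3 - <<'E'
from h import *
s=cam("side");o=manip.get_obs();r=R.from_quat(o["ee_rot"])
for sg in(1,-1):
  for x in(-.011,.011):
    for z in(0,.02,.03,.04,.05):
      p=o["position"]+r.apply([x,sg*.05,0]);p[2]=z
      print(sg,x,z,(proj(s,p)-[250,120])*6)
E
```

```text
1 -0.011 0 [356.7483 528.7995]
1 -0.011 0.02 [356.4353 492.3181]
1 -0.011 0.03 [356.2772 473.8713]
1 -0.011 0.04 [356.118  455.2856]
1 -0.011 0.05 [355.9578 436.5598]
1 0.011 0 [379.2364 504.1264]
1 0.011 0.02 [379.0955 467.8121]
1 0.011 0.03 [379.0243 449.4525]
1 0.011 0.04 [378.9525 430.9566]
1 0.011 0.05 [378.8802 412.323 ]
-1 -0.011 0 [165.5716 471.8682]
-1 -0.011 0.02 [163.8566 435.8128]
-1 -0.011 0.03 [162.9917 417.588 ]
-1 -0.011 0.04 [162.1219 399.2303]
-1 -0.011 0.05 [161.247  380.7387]
-1 0.011 0 [189.3121 448.2613]
-1 0.011 0.02 [187.7895 412.3726]
-1 0.011 0.03 [187.0217 394.2346]
-1 0.011 0.04 [186.2496 375.966 ]
-1 0.011 0.05 [185.4731 357.5658]
```

```bash
python3 -m crank '[[1,[0,0,0.1],[0,0,0]],[1,[0,0,0.1],[0,0,0]],[1,[0,0,0.08],[0,0,0]],[1,[0,0,0],[0,0,0]],[1,[0,0,0],[0,0,0]]]' 60
python3 -m crank '[[-1,[0,0,0],[0,0,0]],[-1,[0,0,0],[0,0,0]],[-1,[0,0,0],[0,0,0]],[-1,[0,0,0],[0,0,0]],[-1,[0,0,0],[0,0,0]]]' 60
python3 - <<'E'
from h import *
o=st();w=manip.camera("wrist");cv2.imwrite("pics/w5.png",w)
s=manip.camera("side");crop(s,250,120,350,220,6,"pics/s5c.png")
E
```

```text
clock: 6.5
position: [0.5782, 0.2231, -0.0104]
ee_rot: [0.859, 0.512, -0.0, -0.0]
ft_force: [-0.2, 0.3, 0.2]
grip_width: 1.001
clock: 7.0
position: [0.5785, 0.2232, -0.0097]
ee_rot: [0.859, 0.512, 0.0, 0.0]
ft_force: [-1.0, 0.3, 3.9]
grip_width: 0.306
t 7.0 p [ 0.5785  0.2232 -0.0097] F [-1.01  0.28  3.91] M [-0.11  0.21 -0.02] g 0.306 yaw 61.55 pitch 0.02 roll 0.02
```

View pics/w5.png

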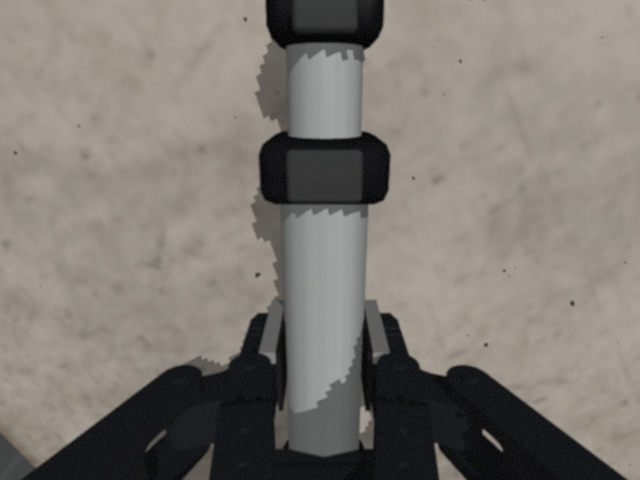

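View pics/s5c.png

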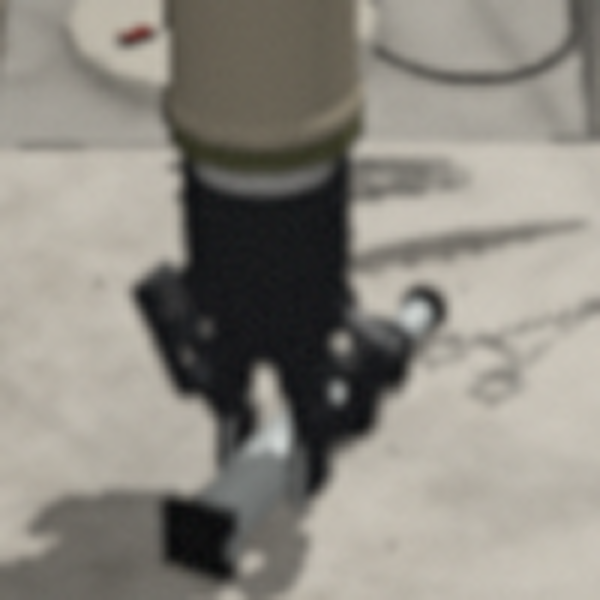

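```bash
python3 - <<'E'
from h import *
o=manip.get_obs();c=cam("wrist",o);r=R.from_quat(o["ee_rot"])
for px,z in(((325,203),.036),((325,133),.036),((325,45),.033)):
  p=onz(c,px,z);print(p,r.inv().apply(p-o["position"]))
st()
E
```

```text
[0.6054 0.2718 0.036 ] [ 0.0556  0.0005 -0.0457]
[0.6143 0.2882 0.036 ] [ 0.0742  0.0004 -0.0457]
[0.6244 0.307  0.033 ] [ 0.0955  0.0004 -0.0427]
t 7.1 p [ 0.5785  0.2232 -0.0098] F [-1.8  -1.26  5.04] M [-0.09  0.3  -0.02] g 0.305 yaw 61.55 pitch 0.01 roll 0.02
```

```bash
cat >> h.py <<'E'
RR=tgtR(71.24,12)
LT=np.array([-.002,.0005,-.0278])
P0=np.array([.5278,-.1519,.085])
def goal(x,z,y=0,P=P0):
    # leg origin at rest coords (x,z); y left (+) -> tool pos
    m=RR.as_matrix();L=P+m[:,0]*x-m[:,2]*z-m[:,1]*y
    return L-m@LT
def rest(o,P=P0):
    r=R.from_quat(o["ee_rot"]);L=o["position"]+r.apply(LT)
    q=RR.inv().apply(L-P);return np.array([q[0],-q[1],-q[2]])
E
python3 -m crank '[[-1,[0,0,-0.15],[0,0,0]],[-1,[0,0,-0.4],[0,0,0]],[-1,[0,0,-0.6],[0,0,0]],[-1,[0,0,-0.6],[0,0,0]],[-1,[0,0,-0.4],[0,0,0]]]' 60
python3 - <<'E'
from h import *
o=st();w=manip.camera("wrist");cv2.imwrite("pics/w6.png",w)
r=R.from_quat(o["ee_rot"])
plan(goal(.006,.07),RR,10,(np.array([.5785,.2232,.162]),r))
E
```

```text
clock: 7.6
position: [0.5786, 0.2236, 0.1657]
ee_rot: [0.859, 0.512, 0.001, 0.0]
ft_force: [0.3, 1.0, -4.7]
grip_width: 0.307
t 7.6 p [0.5786 0.2236 0.1657] F [ 0.34  0.99 -4.67] M [ 0.01 -0.03 -0.  ] g 0.307 yaw 61.58 pitch 0.11 roll 0.1
0 [-0.444  0.167  0.042] [ 0.002  0.026 -0.021] mm 38.1 deg 1.53
1 [-0.447  0.16   0.032] [ 0.002  0.026 -0.021] mm 38.1 deg 1.53
2 [-0.451  0.152  0.023] [ 0.002  0.026 -0.021] mm 38.1 deg 1.53
3 [-0.453  0.145  0.013] [ 0.002  0.026 -0.021] mm 38.1 deg 1.53
4 [-0.456  0.137  0.003] [ 0.002  0.026 -0.021] mm 38.1 deg 1.53
5 [-0.458  0.129 -0.006] [ 0.002  0.026 -0.021] mm 38.1 deg 1.53
6 [-0.46   0.121 -0.016] [ 0.002  0.026 -0.021] mm 38.1 deg 1.53
7 [-0.462  0.114 -0.026] [ 0.002  0.026 -0.021] mm 38.1 deg 1.53
8 [-0.463  0.106 -0.036] [ 0.002  0.026 -0.021] mm 38.1 deg 1.53
9 [-0.464  0.098 -0.045] [ 0.002  0.026 -0.021] mm 38.1 deg 1.53
```

View pics/w6.png

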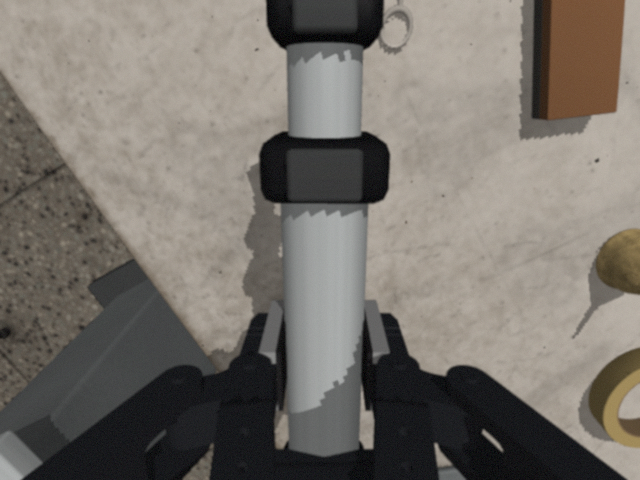

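```bash
python3 -m crank '[[-1,[-0.444,0.167,0.042],[0.002,0.026,-0.021]],[-1,[-0.447,0.16,0.032],[0.002,0.026,-0.021]],[-1,[-0.451,0.152,0.023],[0.002,0.026,-0.021]],[-1,[-0.453,0.145,0.013],[0.002,0.026,-0.021]],[-1,[-0.456,0.137,0.003],[0.002,0.026,-0.021]]]'
python3 -m crank '[[-1,[-0.458,0.129,-0.006],[0.002,0.026,-0.021]],[-1,[-0.46,0.121,-0.016],[0.002,0.026,-0.021]],[-1,[-0.462,0.114,-0.026],[0.002,0.026,-0.021]],[-1,[-0.463,0.106,-0.036],[0.002,0.026,-0.021]],[-1,[-0.464,0.098,-0.045],[0.002,0.026,-0.021]]]'
python3 -m crank '[[-1,[0,0,0],[0,0,0]],[-1,[0,0,0],[0,0,0]],[-1,[0,0,0],[0,0,0]],[-1,[0,0,0],[0,0,0]],[-1,[0,0,0],[0,0,0]]]'
python3 - <<'E'
from h import *
import pickle
o=st();print(rest(o));w=manip.camera("wrist");cv2.imwrite("pics/w7.png",w);pickle.dump(o,open("o7.pkl","wb"))
s=manip.camera("side");cv2.imwrite("pics/s7.png",s);crop(s,220,220,330,350,4.5,"pics/s7c.png")
E
```

```text
clock: 8.15
position: [0.5515, 0.0336, 0.1451]
ee_rot: [0.836, 0.546, 0.042, -0.03]
ft_force: [0.3, -0.0, -2.7]
grip_width: 0.309
clock: 8.65
position: [0.5253, -0.1543, 0.129]
ee_rot: [0.809, 0.578, 0.084, -0.059]
ft_force: [0.8, -0.5, -3.8]
grip_width: 0.306
clock: 9.15
position: [0.5264, -0.1516, 0.1292]
ee_rot: [0.809, 0.579, 0.083, -0.059]
ft_force: [-0.5, -0.3, -4.0]
grip_width: 0.306
t 9.15 p [ 0.5264 -0.1516  0.1292] F [-0.45 -0.31 -4.01] M [-0.41  0.2  -0.06] g 0.306 yaw 71.16 pitch 11.71 roll 0.08
[0.0071 0.001  0.0711]
```

View pics/w7.png

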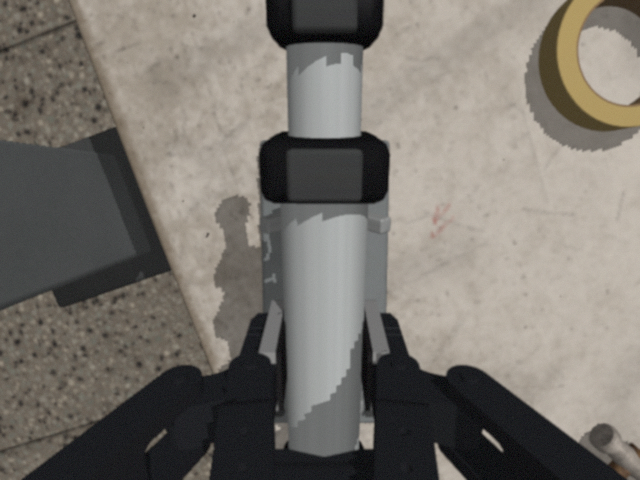

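View pics/s7c.png

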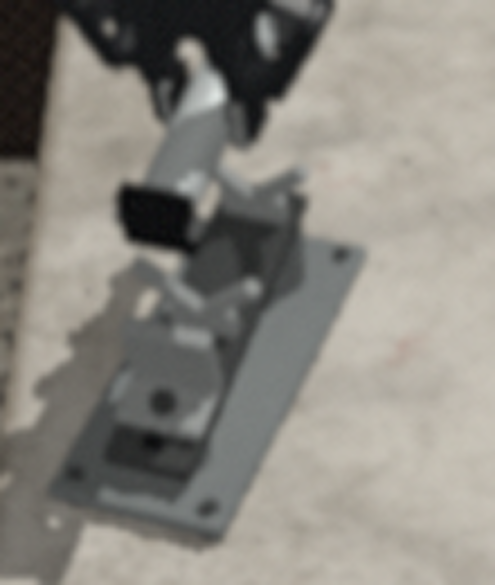

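```bash
python3 - <<'E'
from h import *
import pickle;o=pickle.load(open("o7.pkl","rb"));c=cam("wrist",o)
w=cv2.imread("pics/w7.png");crop(w,240,180,410,320,4.5,"pics/w7c.png")
rc=lambda p:RR.inv().apply(p-P0)*[1,-1,-1]
for px,z in(((389,220),.0935),((389,231),.0935),((261,200),.006),((387,200),.006),((261,300),.006),((387,300),.006)):print(rc(onz(c,px,z)))
E
```

```text
[ 0.0333 -0.0313  0.0016]
[ 0.0279 -0.0314  0.0028]
[ 0.0216  0.0457 -0.0853]
[ 0.0215 -0.0436 -0.0853]
[-0.0498  0.0472 -0.0702]
[-0.0499 -0.045  -0.0702]
```

View pics/w7c.png

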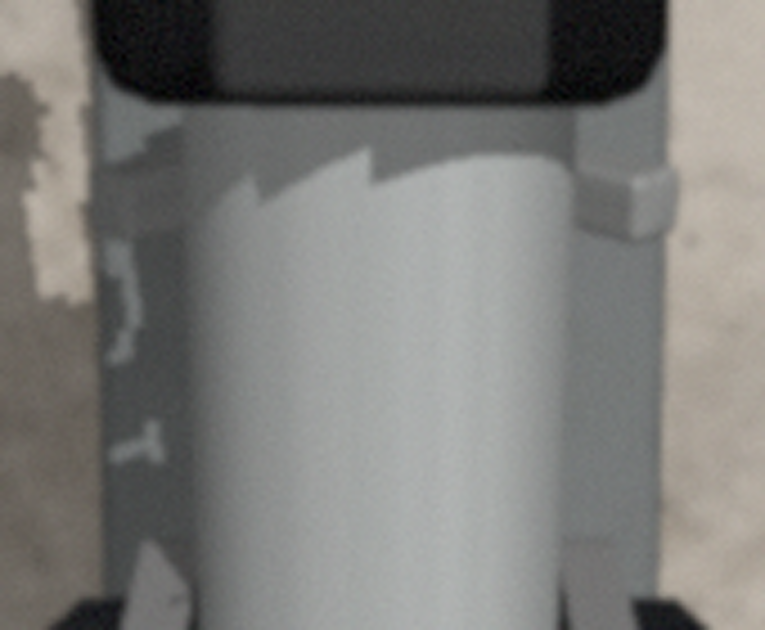

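```bash
sed -i 's/^P0=.*/P0=np.array([.5264,-.1562,.085])/' h.py
python3 -m crank '[[-1,[-0.058,0,0.15],[0,0.007,0]],[-1,[0,0,0.2],[0,0,0]],[-1,[0,0,0.2],[0,0,0]],[-1,[0,0,0.15],[0,0,0]],[-1,[0,0,0.07],[0,0,0]]]'
python3 -m crank '[[-1,[0,0,0.03],[0,0,0]],[-1,[0,0,0],[0,0,0]],[-1,[0,0,0.02],[0,0,0]],[-1,[0,0,0.02],[0,0,0]],[-1,[0,0,0],[0,0,0]]]'
python3 - <<'E'
from h import *
o=st();print(rest(o))
s=manip.camera("side");crop(s,220,220,330,350,4.5,"pics/s8c.png");w=manip.camera("wrist");cv2.imwrite("pics/w8.png",w)
E
```

```text
clock: 9.75
position: [0.5282, -0.1445, 0.0661]
ee_rot: [0.809, 0.578, 0.085, -0.061]
ft_force: [-0.9, -0.7, -3.7]
grip_width: 0.307
clock: 10.25
position: [0.5294, -0.144, 0.0625]
ee_rot: [0.809, 0.578, 0.086, -0.06]
ft_force: [-0.2, 1.0, -3.7]
grip_width: 0.307
t 10.25 p [ 0.5294 -0.144   0.0625] F [-0.17  1.01 -3.7 ] M [-0.42  0.14  0.  ] g 0.307 yaw 71.04 pitch 12.03 roll 0.09
[0.0055 0.0007 0.0032]
```

View pics/s8c.png

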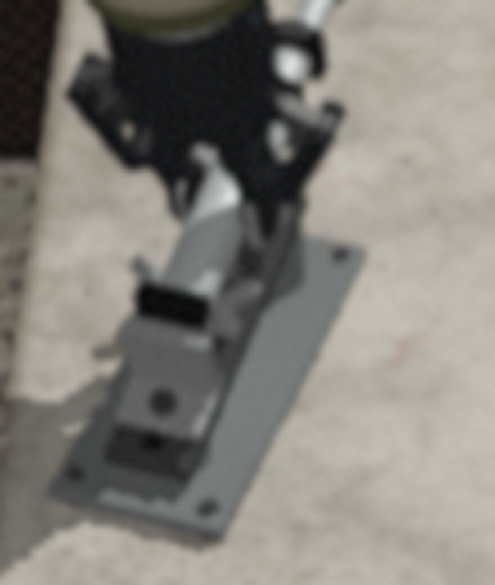

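View pics/w8.png

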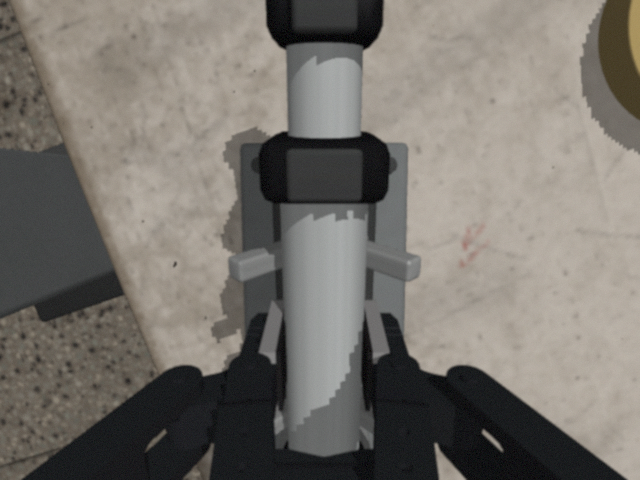

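```bash
python3 -m crank '[[-1,[0,0,0.015],[0,0,0]],[-1,[0,0,0],[0,0,0]],[-1,[0,0,0.012],[0,0,0]],[-1,[0,0,0],[0,0,0]],[-1,[0,0,0],[0,0,0]]]'
python3 - <<'E'
from h import *
o=st();print(rest(o))
E
```

```text
clock: 10.85
position: [0.5295, -0.1434, 0.0602]
ee_rot: [0.809, 0.578, 0.086, -0.06]
ft_force: [-0.1, 0.7, -3.4]
grip_width: 0.309
t 10.85 p [ 0.5295 -0.1434  0.0602] F [-0.05  0.65 -3.43] M [-0.44  0.16 -0.05] g 0.309 yaw 71.04 pitch 12.04 roll 0.07
[0.0056 0.0008 0.0008]
```

```bash
python3 -m crank '[[-1,[0,0,0.012],[0,0,0]],[-1,[0,0,0],[0,0,0]],[-1,[0,0,0.01],[0,0,0]],[-1,[0,0,0],[0,0,0]],[-1,[0,0,0],[0,0,0]]]'
python3 - <<'E'
from h import *
o=st();print(rest(o))
E
```

```text
clock: 11.35
position: [0.5299, -0.1435, 0.0591]
ee_rot: [0.809, 0.578, 0.086, -0.06]
ft_force: [-2.6, -1.3, 6.4]
grip_width: 0.308
t 11.35 p [ 0.5299 -0.1435  0.0591] F [-2.65 -1.35  6.44] M [-0.3   0.56  0.22] g 0.308 yaw 71.05 pitch 12.02 roll 0.12
[ 0.0055  0.0004 -0.0003]
```

```bash
python3 -m crank '[[-1,[0,0,-0.008],[0,0,0]],[-1,[-0.02,0,0],[0,0,0]],[-1,[-0.02,0,0],[0,0,0]],[-1,[-0.02,0,0],[0,0,0]],[-1,[0,0,0],[0,0,0]]]'
python3 - <<'E'
from h import *
o=st();print(rest(o),RR.inv().apply(o["ft_force"]))
E
```

```text
clock: 11.85
position: [0.5294, -0.1445, 0.059]
ee_rot: [0.809, 0.579, 0.087, -0.061]
ft_force: [3.7, 8.8, 4.3]
grip_width: 0.308
t 11.85 p [ 0.5294 -0.1445  0.059 ] F [3.67 8.79 4.33] M [ 1.86 -0.66 -0.04] g 0.308 yaw 71.19 pitch 12.25 roll 0.13
[ 0.0042  0.0005 -0.0001] [10.1986  0.6422 -2.2576]
```

```bash
python3 -m crank '[[-1,[0.035,0,0],[0,0,0]],[-1,[0,0,0],[0,0,0]],[-1,[0,0,0],[0,0,0]],[-1,[0,0,0],[0,0,0]],[-1,[0,0,0],[0,0,0]]]'
python3 - <<'E'
from h import *
o=st();print(rest(o),RR.inv().apply(o["ft_force"]))
s=manip.camera("side");crop(s,220,220,330,350,4.5,"pics/s9c.png");w=manip.camera("wrist");cv2.imwrite("pics/w9.png",w)
E
```

```text
clock: 12.35
position: [0.5294, -0.1445, 0.059]
ee_rot: [0.809, 0.578, 0.086, -0.06]
ft_force: [3.9, 4.5, 2.1]
grip_width: 0.309
t 12.35 p [ 0.5294 -0.1445  0.059 ] F [3.88 4.47 2.14] M [ 0.78 -0.63  0.1 ] g 0.309 yaw 71.08 pitch 12.08 roll 0.11
[ 0.0043  0.0005 -0.0001] [ 5.8036  2.2363 -0.9547]
```

View pics/s9c.png

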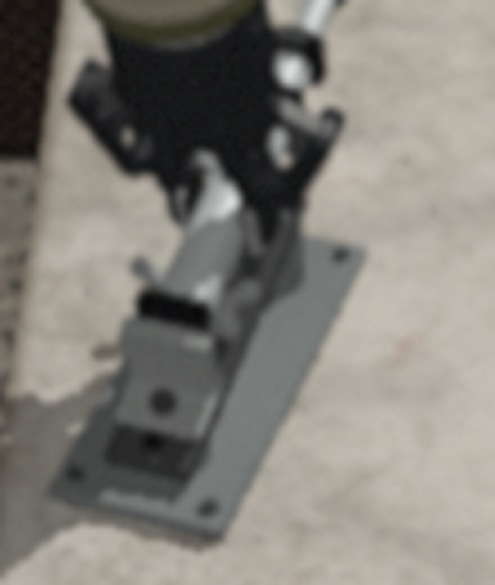

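```bash
python3 -m crank '[[-0.2,[0,0,0],[0,0,0]],[0,[0,0,0],[0,0,0]],[0.4,[0,0,0],[0,0,0]],[0.4,[0,0,0],[0,0,0]],[0.4,[0,0,0],[0,0,0]]]'
python3 -m crank '[[0.4,[0,0,-0.1],[0,0,0]],[0.4,[0,0,-0.3],[0,0,0]],[0.4,[0,0,-0.5],[0,0,0]],[0.4,[0,0,-0.5],[0,0,0]],[0.4,[0,0,-0.2],[0,0,0]]]'
python3 - <<'E'
from h import *
import pickle
o=st()
s=manip.camera("side");cv2.imwrite("pics/s10.png",s);crop(s,220,200,330,350,4,"pics/s10c.png");o=st();w=manip.camera("wrist");cv2.imwrite("pics/w10.png",w);pickle.dump(o,open("o10.pkl","wb"))
E
```

```text
clock: 12.95
position: [0.5288, -0.1454, 0.0587]
ee_rot: [0.81, 0.578, 0.086, -0.06]
ft_force: [0.0, 0.4, -0.3]
grip_width: 0.698
clock: 13.45
position: [0.5213, -0.1716, 0.1883]
ee_rot: [0.81, 0.578, 0.087, -0.058]
ft_force: [-0.2, -0.3, -0.7]
grip_width: 0.696
t 13.45 p [ 0.5213 -0.1716  0.1883] F [-0.21 -0.29 -0.7 ] M [-0.17  0.06 -0.05] g 0.696 yaw 71.05 pitch 11.97 roll 0.36
t 13.5 p [ 0.5217 -0.1721  0.1894] F [0.78 0.12 1.68] M [-0.21  0.03 -0.  ] g 0.7 yaw 71.05 pitch 11.94 roll 0.45
```

View pics/s10c.png

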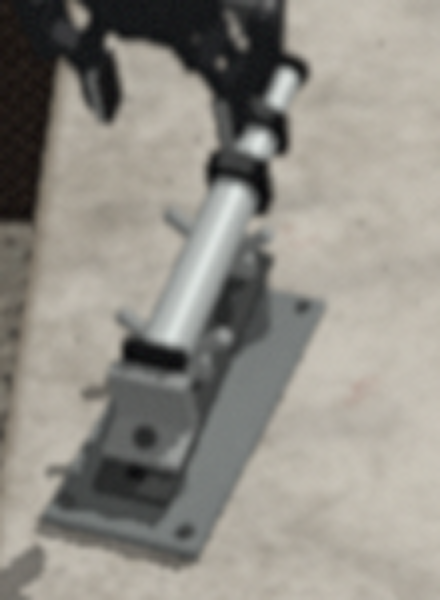

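View pics/w10.png

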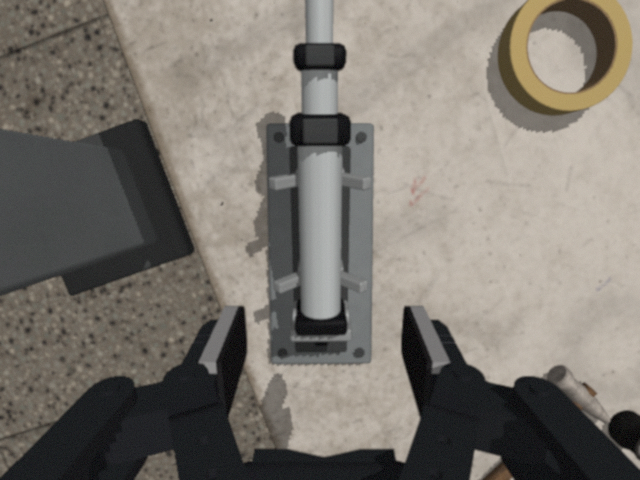

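```bash
python3 - <<'E'
from h import *
import pickle
o=st();print(rest(o))
plan(goal(.205,.06),RR,5);plan(goal(.205,0),RR,1)
c=cam("side");m=RR.as_matrix();B=lambda x,y:(220+x/4,200+y/4)
# foot tip in side image
for f in(.150,.160,.170,.180):print(f,(proj(c,P0+m[:,0]*f)-[220,200])*4)
s=cv2.imread("pics/s10.png");crop(s,270,200,310,240,14,"pics/s10d.png")
E
```

```text
t 13.55 p [ 0.5213 -0.1715  0.1872] F [ 0.02  0.29 -0.52] M [-0.22  0.08 -0.06] g 0.703 yaw 71.04 pitch 11.96 roll 0.36
[ 0.0035 -0.0004  0.1311]
0 [ 0.504 -0.005  0.177] [ 0.002  0.    -0.001] mm 42.7 deg 0.09
1 [ 0.504 -0.004  0.177] [ 0.002  0.    -0.001] mm 42.7 deg 0.09
2 [ 0.504 -0.003  0.178] [ 0.002  0.    -0.001] mm 42.7 deg 0.09
3 [ 0.504 -0.003  0.178] [ 0.002  0.    -0.001] mm 42.7 deg 0.09
4 [ 0.504 -0.002  0.178] [ 0.002  0.    -0.001] mm 42.7 deg 0.09
0 [ 2.521 -0.028  1.637] [ 0.009  0.001 -0.004] mm 240.5 deg 0.45
0.15 [285.56    74.8987]
0.16 [291.0784  62.5587]
0.17 [296.5495  50.327 ]
0.18 [301.9738  38.2023]
```

View pics/s10d.png

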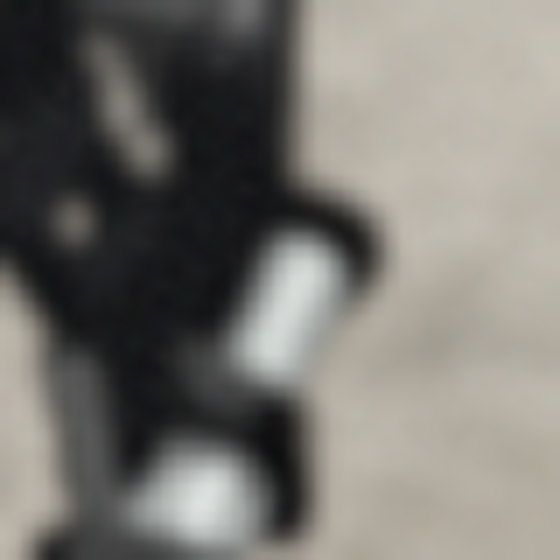

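```bash
python3 -m crank '[[-1,[0.504,-0.004,0],[0.002,0,0]],[-1,[0.504,-0.004,0.1],[0.002,0,0]],[-1,[0.504,-0.004,0.2],[0.002,0,0]],[-1,[0.504,-0.004,0.2],[0.002,0,0]],[-1,[0.504,-0.004,0.2],[0,0,0]]]' 40
python3 -m crank '[[-1,[0,0,0.4],[0,0,0]],[-1,[0,0,0.4],[0,0,0]],[-1,[0,0,0.13],[0,0,0]],[-1,[0,0,0],[0,0,0]],[-1,[0,0,0],[0,0,0]]]'
python3 - <<'E'
from h import *
import pickle
o=st();print(rest(o))
s=manip.camera("side");cv2.imwrite("pics/s11.png",s);crop(s,220,190,330,320,4.6,"pics/s11c.png");o=st();w=manip.camera("wrist");cv2.imwrite("pics/w11.png",w)
E
```

```text
clock: 14.05
position: [0.5861, 0.0295, 0.1703]
ee_rot: [0.809, 0.578, 0.084, -0.063]
ft_force: [0.5, 0.1, 0.1]
grip_width: -0.001
clock: 14.55
position: [0.5914, 0.0422, 0.0994]
ee_rot: [0.809, 0.578, 0.084, -0.063]
ft_force: [0.7, 0.4, 0.4]
grip_width: -0.003
t 14.55 p [0.5914 0.0422 0.0994] F [0.65 0.38 0.45] M [-0.18  0.03  0.05] g -0.003 yaw 71.02 pitch 12.05 roll -0.23
[ 0.2052  0.0016 -0.0015]
t 14.6 p [0.5918 0.042  0.0999] F [ 0.1  -0.7   0.72] M [-0.2   0.09  0.04] g 0.001 yaw 71.02 pitch 12.06 roll -0.18
```

View pics/s11c.png

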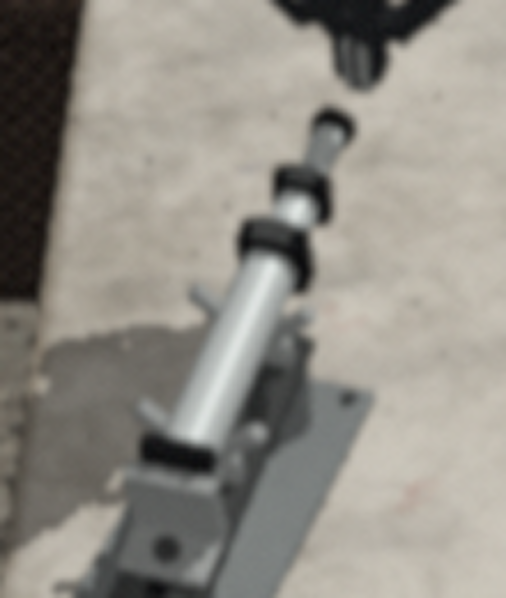

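View pics/w11.png

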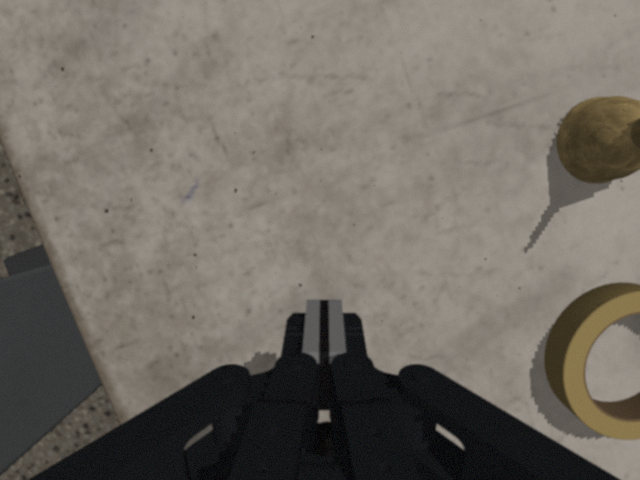

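```bash
python3 - <<'E'
from h import *
c=cam("side");m=RR.as_matrix()
for x in(.16,.17,.196,.207):
  for z in(0,-.012,-.02):print(x,z,(proj(c,P0+m[:,0]*x-m[:,2]*z)-[220,190])*4.6)
E
```

```text
0.16 0 [334.7402 117.9425]
0.16 -0.012 [336.9248 133.8919]
0.16 -0.02 [338.3659 144.4106]
0.17 0 [341.032 103.876]
0.17 -0.012 [343.1658 119.8465]
0.17 -0.02 [344.5735 130.3798]
0.196 0 [357.1396  67.876 ]
0.196 -0.012 [359.1455  83.8955]
0.196 -0.02 [360.4689  94.4629]
0.207 0 [363.847   52.8904]
0.207 -0.012 [365.8004  68.928 ]
0.207 -0.02 [367.0893  79.5082]
```

```bash
python3 -m crank '[[-1,[-0.08,0.012,0],[0,0,0]],[-1,[-0.06,0,0],[0,0,0]],[-1,[-0.06,0,0],[0,0,0]],[-1,[-0.04,0,0],[0,0,0]],[-1,[-0.03,0,0],[0,0,0]]]'
python3 - <<'E'
from h import *
o=st();print(rest(o),RR.inv().apply(o["ft_force"]))
E
```

```text
clock: 15.15
position: [0.5848, 0.0217, 0.0938]
ee_rot: [0.809, 0.578, 0.084, -0.063]
ft_force: [0.1, 0.8, 0.6]
grip_width: 0.0
t 15.15 p [0.5848 0.0217 0.0938] F [0.07 0.77 0.65] M [-0.16  0.1   0.05] g 0.0 yaw 71.01 pitch 12.03 roll -0.29
[ 0.183   0.0013 -0.0025] [ 0.8695 -0.1774 -0.4751]
```

```bash
python3 -m crank '[[-1,[-0.025,0,0],[0,0,0]],[-1,[-0.025,0,0],[0,0,0]],[-1,[-0.025,0,0],[0,0,0]],[-1,[-0.025,0,0],[0,0,0]],[-1,[-0.025,0,0],[0,0,0]]]'
python3 -c "
from h import *
o=st();print(rest(o),RR.inv().apply(o['ft_force']))"
```

```text
clock: 15.65
position: [0.5819, 0.0133, 0.0919]
ee_rot: [0.809, 0.578, 0.084, -0.063]
ft_force: [0.2, 2.6, 1.4]
grip_width: 0.001
t 15.65 p [0.5819 0.0133 0.0919] F [0.22 2.61 1.37] M [ 0.39 -0.13  0.  ] g 0.001 yaw 71.06 pitch 12.07 roll -0.27
[ 0.1738  0.0014 -0.0025] [ 2.7703 -0.6285 -0.8168]
```

```bash
for i in 1; do python3 -m crank '[[-1,[-0.025,0,0],[0,0,0]],[-1,[-0.025,0,0],[0,0,0]],[-1,[-0.025,0,0],[0,0,0]],[-1,[-0.025,0,0],[0,0,0]],[-1,[-0.025,0,0],[0,0,0]]]'
python3 -c "
from h import *
o=st();print(rest(o),RR.inv().apply(o['ft_force']))"; done
python3 -m crank '[[-1,[-0.02,0,0],[0,0,0]],[-1,[-0.02,0,0],[0,0,0]],[-1,[-0.02,0,0],[0,0,0]],[-1,[-0.02,0,0],[0,0,0]],[-1,[-0.02,0,0],[0,0,0]]]'
python3 -c "
from h import *
o=st();print(rest(o),RR.inv().apply(o['ft_force']))"
```

```text
clock: 16.15
position: [0.5786, 0.0037, 0.0898]
ee_rot: [0.809, 0.578, 0.084, -0.063]
ft_force: [0.1, 2.2, 1.0]
grip_width: -0.001
t 16.15 p [0.5786 0.0037 0.0898] F [0.07 2.23 1.  ] M [ 0.42 -0.09 -0.01] g -0.001 yaw 71.05 pitch 12.04 roll -0.27
[ 0.1635  0.0014 -0.0025] [ 2.2925 -0.6488 -0.532 ]
clock: 16.65
position: [0.5761, -0.0037, 0.0881]
ee_rot: [0.809, 0.578, 0.084, -0.063]
ft_force: [1.0, 3.4, 0.9]
grip_width: 0.003
t 16.65 p [ 0.5761 -0.0037  0.0881] F [1.03 3.37 0.85] M [ 0.34 -0.13  0.01] g 0.003 yaw 71.04 pitch 12.03 roll -0.27
[ 0.1555  0.0014 -0.0025] [ 3.6241 -0.104  -0.099 ]
```

```bash
python3 -m crank '[[-1,[-0.015,0,0],[0,0,0]],[-1,[-0.015,0,0],[0,0,0]],[-1,[-0.015,0,0],[0,0,0]],[-1,[-0.015,0,0],[0,0,0]],[-1,[-0.015,0,0],[0,0,0]]]'
python3 -c "
from h import *
o=st();print(rest(o),RR.inv().apply(o['ft_force']))
s=manip.camera('side');crop(s,220,190,330,320,4.6,'pics/s12c.png')"
```

```text
clock: 17.15
position: [0.5742, -0.0093, 0.0868]
ee_rot: [0.809, 0.578, 0.084, -0.063]
ft_force: [1.2, 2.3, 1.3]
grip_width: 0.002
t 17.15 p [ 0.5742 -0.0093  0.0868] F [1.18 2.3  1.27] M [ 0.37 -0.14  0.01] g 0.002 yaw 71.04 pitch 12.03 roll -0.28
[ 0.1494  0.0014 -0.0025] [ 2.771   0.3795 -0.7121]
```

View pics/s12c.png

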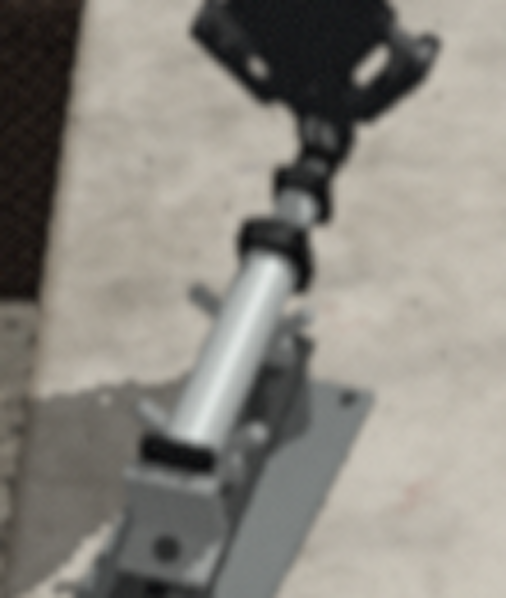

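Thin section is going in while the middle section and the cradle stay put. Continuing.

```bash
python3 -m crank '[[-1,[-0.015,0,0],[0,0,0]],[-1,[-0.015,0,0],[0,0,0]],[-1,[-0.015,0,0],[0,0,0]],[-1,[-0.015,0,0],[0,0,0]],[-1,[-0.015,0,0],[0,0,0]]]'
python3 -c "
from h import *
o=st();print(rest(o),RR.inv().apply(o['ft_force']))"
python3 -m crank '[[-1,[-0.015,0,0],[0,0,0]],[-1,[-0.015,0,0],[0,0,0]],[-1,[-0.015,0,0],[0,0,0]],[-1,[-0.015,0,0],[0,0,0]],[-1,[-0.015,0,0],[0,0,0]]]'
python3 -c "
from h import *
o=st();print(rest(o),RR.inv().apply(o['ft_force']))"
```

```text
clock: 17.7
position: [0.5722, -0.0149, 0.0855]
ee_rot: [0.809, 0.578, 0.084, -0.063]
ft_force: [1.8, 2.4, 1.1]
grip_width: 0.0
t 17.7 p [ 0.5722 -0.0149  0.0855] F [1.84 2.45 1.1 ] M [ 0.35 -0.16 -0.09] g 0.0 yaw 71.04 pitch 12.03 roll -0.28
[ 0.1434  0.0014 -0.0026] [ 3.0754  0.9528 -0.4671]
clock: 18.2
position: [0.5706, -0.0197, 0.0845]
ee_rot: [0.809, 0.578, 0.084, -0.063]
ft_force: [2.1, 6.4, 1.4]
grip_width: -0.003
t 18.2 p [ 0.5706 -0.0197  0.0845] F [2.1  6.4  1.39] M [ 0.82 -0.31  0.01] g -0.003 yaw 71.08 pitch 12.08 roll -0.26
[ 0.1382  0.0014 -0.0025] [ 6.8799 -0.0756  0.0362]
```

```bash
python3 -m crank '[[-1,[-0.013,0,0],[0,0,0]],[-1,[-0.013,0,0],[0,0,0]],[-1,[-0.013,0,0],[0,0,0]],[-1,[-0.013,0,0],[0,0,0]],[-1,[-0.013,0,0],[0,0,0]]]'
python3 -c "
from h import *
o=st();print(rest(o),RR.inv().apply(o['ft_force']))"
python3 -m crank '[[-1,[-0.013,0,0],[0,0,0]],[-1,[-0.013,0,0],[0,0,0]],[-1,[-0.013,0,0],[0,0,0]],[-1,[-0.013,0,0],[0,0,0]],[-1,[-0.013,0,0],[0,0,0]]]'
python3 -c "
from h import *
o=st();print(rest(o),RR.inv().apply(o['ft_force']))
s=manip.camera('side');crop(s,220,190,330,320,4.6,'pics/s13c.png')"
```

```text
clock: 18.7
position: [0.5689, -0.0245, 0.0834]
ee_rot: [0.809, 0.578, 0.084, -0.063]
ft_force: [1.3, 4.2, 0.3]
grip_width: -0.004
t 18.7 p [ 0.5689 -0.0245  0.0834] F [1.32 4.22 0.29] M [ 0.86 -0.4  -0.04] g -0.004 yaw 71.08 pitch 12.08 roll -0.26
[ 0.133   0.0015 -0.0025] [ 4.3849 -0.1075  0.6359]
clock: 19.2
position: [0.5673, -0.0293, 0.0824]
ee_rot: [0.809, 0.578, 0.084, -0.063]
ft_force: [1.8, 4.8, 1.4]
grip_width: -0.003
t 19.2 p [ 0.5673 -0.0293  0.0824] F [1.83 4.78 1.38] M [ 0.81 -0.39  0.04] g -0.003 yaw 71.08 pitch 12.08 roll -0.26
[ 0.1278  0.0015 -0.0025] [ 5.2847  0.198  -0.284 ]
```

View pics/s13c.png

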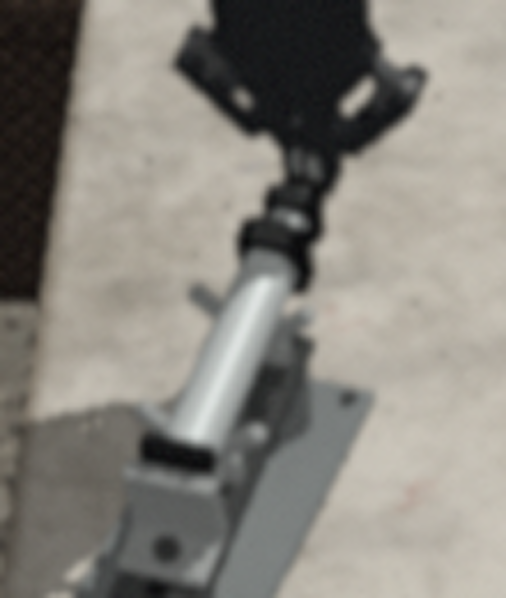

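```bash
python3 -m crank '[[-1,[-0.013,0,0],[0,0,0]],[-1,[-0.013,0,0],[0,0,0]],[-1,[-0.013,0,0],[0,0,0]],[-1,[-0.013,0,0],[0,0,0]],[-1,[-0.013,0,0],[0,0,0]]]'
python3 -c "
from h import *
o=st();print(rest(o),RR.inv().apply(o['ft_force']))"
python3 -m crank '[[-1,[-0.008,0,0],[0,0,0]],[-1,[-0.008,0,0],[0,0,0]],[-1,[-0.008,0,0],[0,0,0]],[-1,[-0.008,0,0],[0,0,0]],[-1,[-0.006,0,0],[0,0,0]]]'
python3 -c "
from h import *
o=st();print(rest(o),RR.inv().apply(o['ft_force']))"
```

```text
clock: 19.75
position: [0.5656, -0.0342, 0.0813]
ee_rot: [0.809, 0.578, 0.084, -0.063]
ft_force: [2.0, 4.5, 1.2]
grip_width: 0.003
t 19.75 p [ 0.5656 -0.0342  0.0813] F [1.95 4.52 1.18] M [ 0.81 -0.36  0.01] g 0.003 yaw 71.07 pitch 12.07 roll -0.26
[ 0.1225  0.0015 -0.0025] [ 5.0416  0.397  -0.1339]
clock: 20.25
position: [0.5647, -0.037, 0.0806]
ee_rot: [0.809, 0.578, 0.084, -0.063]
ft_force: [2.3, 4.9, 0.8]
grip_width: -0.001
t 20.25 p [ 0.5647 -0.037   0.0806] F [2.29 4.88 0.75] M [ 0.84 -0.34 -0.  ] g -0.001 yaw 71.07 pitch 12.07 roll -0.26
[ 0.1195  0.0015 -0.0025] [5.3915 0.5978 0.3765]
```

```bash
python3 -m crank '[[-1,[-0.006,0,0],[0,0,0]],[-1,[-0.006,0,0],[0,0,0]],[-1,[-0.006,0,0],[0,0,0]],[-1,[-0.006,0,0],[0,0,0]],[-1,[0,0,0],[0,0,0]]]'
python3 -c "
from h import *
o=st();print(rest(o),RR.inv().apply(o['ft_force']))"
```

```text
clock: 20.75
position: [0.564, -0.0388, 0.0802]
ee_rot: [0.809, 0.578, 0.084, -0.063]
ft_force: [0.8, 4.7, 1.1]
grip_width: 0.003
t 20.75 p [ 0.564  -0.0388  0.0802] F [0.82 4.69 1.07] M [ 0.75 -0.32 -0.05] g 0.003 yaw 71.07 pitch 12.07 roll -0.27
[ 0.1175  0.0015 -0.0025] [ 4.8217 -0.7342 -0.0665]
```

```bash
python3 -m crank '[[-1,[-0.006,0,0],[0,0,0]],[-1,[-0.006,0,0],[0,0,0]],[-1,[-0.006,0,0],[0,0,0]],[-1,[0,0,0],[0,0,0]],[-1,[0,0,0],[0,0,0]]]'
python3 -c "
from h import *
o=st();print(rest(o),RR.inv().apply(o['ft_force']))
s=manip.camera('side');cv2.imwrite('pics/s14.png',s);crop(s,220,190,330,320,4.6,'pics/s14c.png');w=manip.camera('wrist');cv2.imwrite('pics/w14.png',w)"
```

```text
clock: 21.25
position: [0.5637, -0.0397, 0.08]
ee_rot: [0.809, 0.578, 0.084, -0.063]
ft_force: [2.9, 6.2, 2.3]
grip_width: 0.002
t 21.25 p [ 0.5637 -0.0397  0.08  ] F [2.87 6.16 2.31] M [ 1.1  -0.49 -0.06] g 0.002 yaw 71.09 pitch 12.1 roll -0.26
[ 0.1166  0.0015 -0.0025] [ 7.0857  0.7394 -0.851 ]
```

View pics/s14c.png

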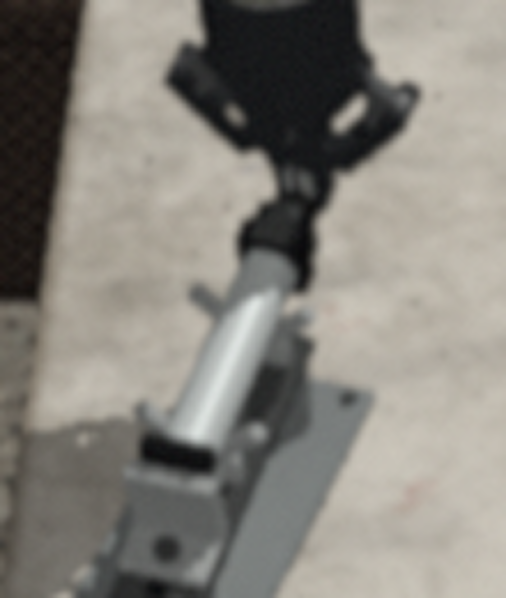

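```bash
python3 -m crank '[[-1,[-0.006,0,0],[0,0,0]],[-1,[-0.005,0,0],[0,0,0]],[-1,[0,0,0],[0,0,0]],[-1,[0,0,0],[0,0,0]],[-1,[0,0,0],[0,0,0]]]'
python3 -c "
from h import *
o=st();print(rest(o),RR.inv().apply(o['ft_force']))"
```

```text
clock: 21.85
position: [0.5637, -0.0398, 0.0801]
ee_rot: [0.809, 0.579, 0.085, -0.063]
ft_force: [3.1, 8.4, 1.1]
grip_width: 0.003
t 21.85 p [ 0.5637 -0.0398  0.0801] F [3.14 8.4  1.08] M [ 1.5  -0.65 -0.01] g 0.003 yaw 71.13 pitch 12.14 roll -0.24
[ 0.1165  0.0015 -0.0024] [8.9941 0.2724 0.8047]
```

```bash
python3 -m crank '[[-1,[0.03,0,0],[0,0,0]],[-1,[0.1,0,0],[0,0,0]],[-1,[0.3,0,0],[0,0,0]],[-1,[0.3,0,-0.2],[0,0,0]],[-1,[0,0,-0.5],[0,0,0]]]'
python3 -m crank '[[-1,[-0.2,0,-0.5],[0,0,0]],[-1,[-0.4,0,-0.3],[0,0,0]],[-1,[-0.4,0,0],[0,0,0]],[-1,[0,0,0],[0,0,0]],[-1,[0,0,0],[0,0,0]]]'
python3 -c "
from h import *
import pickle
o=st();print(rest(o));w=manip.camera('wrist');cv2.imwrite('pics/w15.png',w);pickle.dump(o,open('o15.pkl','wb'))
s=manip.camera('side');cv2.imwrite('pics/s15.png',s);crop(s,220,190,330,350,3.7,'pics/s15c.png');cv2.imwrite('pics/t15.png',manip.camera('top'))"
```

```text
clock: 22.35
position: [0.5766, 0.0056, 0.1452]
ee_rot: [0.808, 0.58, 0.083, -0.065]
ft_force: [-0.6, -0.8, -0.2]
grip_width: -0.001
clock: 22.85
position: [0.5482, -0.0861, 0.1921]
ee_rot: [0.81, 0.577, 0.083, -0.063]
ft_force: [-0.4, 0.4, -0.6]
grip_width: -0.004
t 22.85 p [ 0.5482 -0.0861  0.1921] F [-0.37  0.35 -0.58] M [-0.18  0.05  0.02] g -0.004 yaw 70.91 pitch 11.99 roll -0.33
[0.092  0.0012 0.1173]
```

View pics/s15c.png

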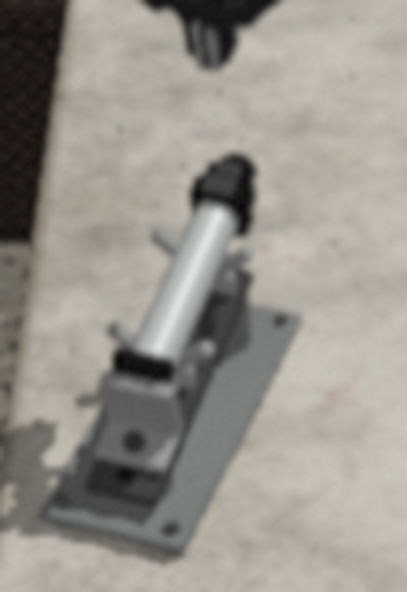

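View pics/w15.png

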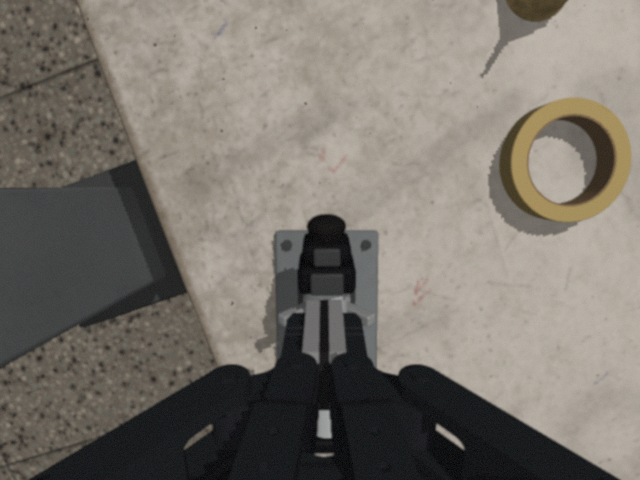

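```bash
python3 - <<'E'
import cv2,numpy as np
from h import crop
a=cv2.imread("pics/side0.png",0).astype(np.float32);b=cv2.imread("pics/s15.png",0).astype(np.float32)
for n,(y0,y1,x0,x1) in dict(plateR=(290,340,255,305),stop=(320,340,228,275),tape=(250,295,345,400),oil=(205,250,360,392),hammer=(355,425,255,372)).items():
  print(n,cv2.phaseCorrelate(a[y0:y1,x0:x1],b[y0:y1,x0:x1],cv2.createHanningWindow((x1-x0,y1-y0),cv2.CV_32F)))
w=cv2.imread("pics/w15.png");crop(w,270,200,390,320,5,"pics/w15c.png")
E
```

```text
plateR ((-0.024966435947252563, 0.07684401422271137), 0.969765265083313)
stop ((0.13760825910837227, -0.032466424389717474), 0.9763682837287585)
tape ((-0.05449916139637523, 0.48432515132076404), 0.8810180324978298)
oil ((-0.04772817574534116, 0.5639981094353814), 0.8568567123677996)
hammer ((-0.03192110710655527, 0.040113123354444724), 0.9320358179233692)
```

View pics/w15c.png

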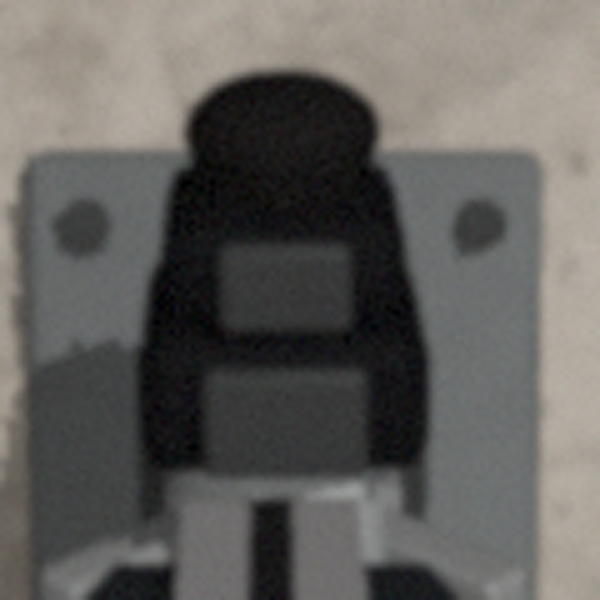

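```bash
python3 - <<'E'
import cv2,numpy as np
a=cv2.imread("pics/side0.png",0).astype(np.float32)
for f in("s3","s7","s15"):
 b=cv2.imread(f"pics/{f}.png",0).astype(np.float32)
 for n,(y0,y1,x0,x1) in dict(tape=(250,295,345,400),oil=(205,250,360,392),brick=(165,210,355,395),brush=(335,410,402,428)).items():
  print(f,n,np.round(cv2.phaseCorrelate(a[y0:y1,x0:x1],b[y0:y1,x0:x1],cv2.createHanningWindow((x1-x0,y1-y0),cv2.CV_32F))[0],2))
from h import *
manip.hand_in();st()
E
```

```text
s3 tape [0.02 0.48]
s3 oil [-0.25  0.5 ]
s3 brick [-0.03  0.38]
s3 brush [0.49 0.52]
s7 tape [-0.11  0.44]
s7 oil [0.06 0.34]
s7 brick [0.08 0.25]
s7 brush [0.45 0.38]
s15 tape [-0.05  0.48]
s15 oil [0.47 0.22]
s15 brick [ 4.41 -2.34]
s15 brush [0.56 0.39]
the job is handed in; nothing more can be done
the job is handed in; nothing more can be done
```

```bash
python3 - <<'E'
import cv2,numpy as np
a=cv2.imread("pics/side0.png")[150:260,330:420];b=cv2.imread("pics/s15.png")[150:260,330:420]
cv2.imwrite("pics/cmp.png",cv2.resize(np.hstack([a,b]),None,fx=4,fy=4))
E
```

```text
(no output)
```

View pics/cmp.png

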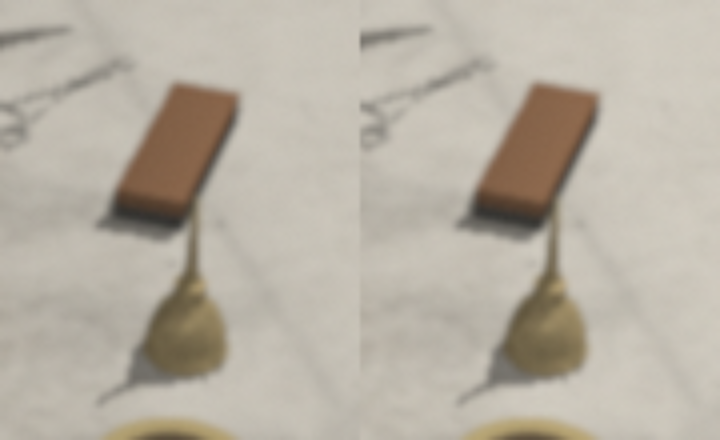

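The job is handed in at about 23 s of the 48 s. The closed leg lies in both forks with its square head at the end stop, and the gripper is clear of everything.

**What I did:**
- **Placing:** I laid the leg down at 12 degrees and set it into the forks with about 10 N of contact. I then felt for the stop with up to about 10 N before letting go.
- **Closing:** I pushed the foot along the leg's axis with the shut fingers. The thin section went in at about 3 N while the middle one stayed put. The middle section then followed at about 5 N. I stopped when the force climbed to 9 N with no further movement, which stays below the 12 N at which the cradle might slide.

**Last checks:**
- **Leg:** In the wrist and side views the two collars and the foot sit flush, with no bare section showing. The joint values aren't reported, so "fully home" rests on those views and the force rise.
- **Cradle:** It shifted less than 0.2 pixel between the first and last side pictures.
- **Bystanders:** The hammer shifted less than 0.1 pixel. The oil can and tape read about 0.5 pixel, but the untouched brush reads the same, so I take that as image noise.

**Results that disagreed:**
- **Finger length:** The fingertips were about 40 mm shorter than the tool data says. My first grasp closed just above the tube without touching it. I corrected the depth from the pictures and regripped.
- **Brick:** One shift check gave 4 pixels for the brick behind the oil can. A side-by-side look after handing in shows it hasn't moved.

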